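# Loosen the retaining ring of a filter holder by two turns

### The arm

A 7-joint arm with a two-finger parallel gripper is mounted at the origin on a cart in front of the work surface, level with it; the furniture and walls round the work are solid. World frame = base frame: x ahead of the robot, y to its left, z up, the work surface at z = 0. Lengths are in m, angles in rad, forces in N, time in s.
With the tool pointing down it reaches from about 0.4 to 0.85 m from the base axis. Payload 10.4 kg.
Tool frame: the origin (TCP) lies where the fingers leave the gripper's body, on its centre line; the fingertips stand 73 mm ahead of it and the grasp point (between the pads) lies 54 mm ahead of it; z points along the fingers, y is the direction in which the jaws open and shut (so a half turn about z gives the same grasp; the last joint's range is limited). The gripper opens to 85 mm and grips with 20 to 120 N. Pads are 22 mm wide; open, the fingers measure 114 mm over their backs; the gripper's body (76 mm by 85 mm) begins 54 mm behind the grasp point. The pads swing forward as they close: fully open they stand 13 mm farther back than shut.
Start: joints at [-1.235, 0.332, -0.065, 1.46, 0.022, 1.35, -0.088], TCP at [0.219, 0.585, 0.304] pointing down, gripper open.
Joint ranges: [-2.6, 2.6], [-0.5, 2.12], [-1.47, 1.34], [0.16, 2.42], [-1.27, 4.41], [0.06, 2.06], [-2.6, 2.6]. Speed limits (rad/s): [2.22, 2.22, 2.79, 2.79, 3.14, 3.14, 3.14].

### API

Orientations are given as a unit quaternion [w, x, y, z].
In Python, from workcell import status, imaging, job, silhouettes gives the robot as it stands.
- The arm moves only by the tool drive_tool, never from a script. Its argument "deltas" is a list of rows, each an object of numbers: "x", "y", "z": the shift along the world's x, y, z in m; "ax", "ay", "az": the turn, a rotation vector about the world's x, y, z in degrees; "jaw": the closure in counts, from 0 (fully open) to 255 (shut). In form: [{"x": .., "y": .., "z": .., "ax": .., "ay": .., "az": .., "jaw": ..}, ...]. A call has 1 to 8 rows; each row is the pose to reach, as a shift and turn from the pose measured when the call began; what a row does not reach only later rows make up. A row lasts 1/12 s, in which the tool goes at most 41.7 mm and 7.16 degrees, less where a joint would pass 70% of its speed; a pose out of reach is approached as far as the arm can. A call with a gripper value outside its range is refused whole. The fingers move at their own pace and stop on an object; "newtons" is the grip in N (left out, the last holds). Time passes only in rows, so rows that repeat a pose let the fingers close. It gives the time, the measured TCP pose, the force and the opening at its end, in the units of the state.
- status.read_state(): the state, without advancing time (a new reading comes with each control period).
- imaging.snapshot(name): name is "scene" or "side" or "wrist"; returns the picture (400x640x3 uint8, red, green, blue); there is no depth.
- imaging.camera_info(name): a dict with "intrinsics" (3x3 intrinsics, pixels), "k1" (the pictures are not rectified: a ray, as slopes to the right and down, at radius r is drawn at 1 + k1 r^2 times it, then the intrinsics apply), "rvec" (rotation vector, rad) and "tvec" (3), from world to camera coordinates, as OpenCV has them; the wrist camera has in their place "T_tool_cam" (4x4, takes a point from camera to tool coordinates, whose origin is the TCP and whose axes are the flange's). Camera axes: x right, y down, z forward; pixel columns grow to the right and rows downward; lengths in m; the calibration is good to about 2 mm. A picture is of the moment at which its call begins: read the wrist's pose just before it. camera_info takes no time and is no camera call.
- job.hand_in(): hands the job in, once; it reports no verdict.
Trained networks look in the newest picture that a camera, given by its name, has taken for a name from the list of things; names that differ only in an ending like _2 or _b are one class to them, and where a whole thing is asked for, a point or a joint stands for the part that bears it (a point fixed in the world has none). Each returns a list of dicts, best first, with "conf" (0 to 1); they miss things now and then, are a little off and sometimes report something else, mostly with a low value. They report only what shows in the picture. A call takes as long as a camera call.
- silhouettes(camera, name): "pixels" (400x640 bool, what is visible of it) and "position" ([column, row] in pixels, amid what is visible of it).
The state is a dict: "t": time; "qpos": joint angles; "qvel": joint speeds; "joint_efforts": joint torques, N m; "position": TCP position; "orientation": TCP orientation; "force": force on the tool from outside, world axes, zero at the start; "wrist_torque": the same for the moment, N m; "grip_width": finger opening in m.
Only numpy, scipy, OpenCV 4.12 (cv2) and the standard library are available. Lean on these libraries where they do the work, as an engineer would, in place of code of your own. Each camera call takes 0.05 s, during which the arm holds its last target.

### The job

The membrane in the filter holder is due for a change: with the fingertips against its ribbed rim, gently roll the large retaining ring loose by two full turns, anticlockwise seen from above, so that its white index mark comes back to where it is now for the second time, and leave it there. Do not unscrew it farther, do not turn the small vent cap on top, and do not push or pick up any of the things standing around it.

Things in the scene. Friction and masses are not known exactly. Their poses are not given: they have to be found in the camera images.
- filter_holder: the membrane filter holder, a round metal fitting bolted to the table (it cannot move): foot 100 mm across and 13 mm high, a waisted stem 52 mm across above it, then the retaining ring, and on top a small vent cap. Origin at the middle of its underside, on the table; z up along the axis of the ring. Total height 91 mm
- ring_axis (a point): fixed point on the vertical axis of the large retaining ring, 55 mm above the table, at half height of its rim when tight. The ring: dark steel, 66 mm inside, 84 mm across the bottoms of its knurling, 92 mm across the tips of its 24 coarse upright ribs (each 6 mm wide, 4 mm proud, 12 mm apart); its rim lies 44 to 66 mm above the table when tight and climbs 2 mm a turn
- retaining_ring (a joint): rotation of the large ribbed retaining ring in rad: 0 fully tight, grows as it is loosened (anticlockwise seen from above), one full turn is 6.283. It starts between 0.3 and 1.3. It turns against a steady friction of about 0.06 N m (1.3 N at the rim), stays where it is left and does not spring back
- ring_mark (a point): the white index mark on the top face of the ring, a bar 9 mm long and 6 mm wide lying radially; this point is its middle, 37.5 mm from the axis. It turns with the ring
- vent_cap (a joint): rotation in rad of the small knurled vent cap on top of the holder, 24 mm across, from 76 to 91 mm above the table, on the same axis as the ring; starts at 0. It turns easily and is to be left as it is
- vial_1: a small capped glass vial with a black cap, 25 mm across, 48 mm tall; stands loose near the holder, origin at the middle of its underside. A bystander
- vial_2: another small capped glass vial with a black cap, 25 mm across, 48 mm tall; stands loose near the holder, origin at the middle of its underside. A bystander
- reagent_b: a small screw-cap reagent bottle, 30 mm across, 55 mm tall; stands loose near the holder, origin at the middle of its underside. A bystander
- sample_jar_1: a capped sample jar, 48 mm across, 62 mm tall; stands loose near the holder, origin at the middle of its underside. A bystander
- petri_a: a closed petri dish, 90 mm across, 15 mm tall; stands loose near the holder, origin at the middle of its underside. A bystander
- stopper_0: a small rubber stopper, 23 mm across, 22 mm tall; stands loose near the holder, origin at the middle of its underside. A bystander

How it is judged:
By the outcome, as a careful person would: the job done as asked, in the order asked, and still so for the second after the job is handed in, with the robot touching nothing.
It also fails if it takes over 72 s, if anything falls off the work surface, if the arm or the gripper's body presses on something with over 40 N, if the wrist force passes 120 N, or if a joint passes its speed limit or range.

## Working session

There is one attempt and no reset: what is moved stays moved. The work goes in short steps, Python scripts to look and compute and a tool call to move; the robot and the scene stay as the last step left them, time stands still between calls to the robot, and variables do not carry over. Pictures are saved under pics/ and viewed, and the job is handed in when it is done.

Besides the shell and the picture viewer there is one more tool, called after "Call:" as name([rows], argument=value, ...), one row to a line, values as JSON. drive_tool: Moves the arm, as the interface text tells. Its arguments: {"type":"object","properties":{"deltas":{"type":"array","items":{"type":"object","properties":{"x":{"type":"number"},"y":{"type":"number"},"z":{"type":"number"},"ax":{"type":"number"},"ay":{"type":"number"},"az":{"type":"number"},"jaw":{"type":"number"}}}},"newtons":{"type":"number"}},"required":["deltas"]}

```bash
mkdir -p pics; ls
python3 - <<'E'
from workcell import status, imaging, job, silhouettes
import cv2
s=status.read_state();print(s)
for n in["scene","side","wrist"]:
    im=imaging.snapshot(n);cv2.imwrite(f"pics/{n}0.png",im[:,:,::-1]);print(n,imaging.camera_info(n))
E
```

```text
pics
{'t': 0.0, 'qpos': array([-1.23461857,  0.33287852, -0.06469857,  1.46095659,  0.02158363,
        1.34986834, -0.08850922]), 'qvel': array([1.45252041e-05, 5.58754292e-04, 1.87654080e-05, 6.73989287e-04,
       1.84755893e-04, 1.62078342e-05, 3.30823624e-04]), 'joint_efforts': array([-8.44257102e-04, -6.25435925e+01,  4.88160679e-02, -3.91614640e+01,
        1.61323103e-02,  9.49183741e-03, -3.43155136e-05]), 'position': array([0.21935848, 0.58495256, 0.30310439]), 'orientation': array([-1.01911491e-04,  1.78424735e-01,  9.83953308e-01, -7.00668039e-04]), 'force': array([-0.25720905, -0.27124512, -0.72427615]), 'wrist_torque': array([-0.00666717, -0.01342123, -0.03123512]), 'grip_width': 0.08548201741325874}
scene {'intrinsics': array([[472.21099225,   0.        , 314.71057126],
       [  0.        , 472.21099225, 195.94846601],
       [  0.        ,   0.        ,   1.        ]]), 'k1': -0.056063905797676554, 'rvec': array([ 2.02555654, -0.97716253,  0.46169046]), 'tvec': array([-0.20510173,  0.39024671,  0.56246504])}
side {'intrinsics': array([[440.63327472,   0.        , 312.74824408],
       [  0.        , 440.63327472, 205.48487073],
       [  0.        ,   0.        ,   1.        ]]), 'k1': -0.058007691917659455, 'rvec': array([ 0.22788023, -2.83155181,  1.2400138 ]), 'tvec': array([0.57119488, 0.0016182 , 1.04851564])}
wrist {'intrinsics': array([[315.22292847,   0.        , 319.7755646 ],
       [  0.        , 315.22292847, 206.26767982],
       [  0.        ,   0.        ,   1.        ]]), 'k1': -0.03480145579017605, 'T_tool_cam': array([[-6.55012388e-04, -9.57543626e-01, -2.88287659e-01,
         7.38674939e-02],
       [ 9.99999488e-01, -8.49399540e-04,  5.49191259e-04,
         2.92462365e-05],
       [-7.70745995e-04, -2.88287152e-01,  9.57543693e-01,
        -7.04496366e-02],
       [ 0.00000000e+00,  0.00000000e+00,  0.00000000e+00,
         1.00000000e+00]])}
```

View pics/scene0.png

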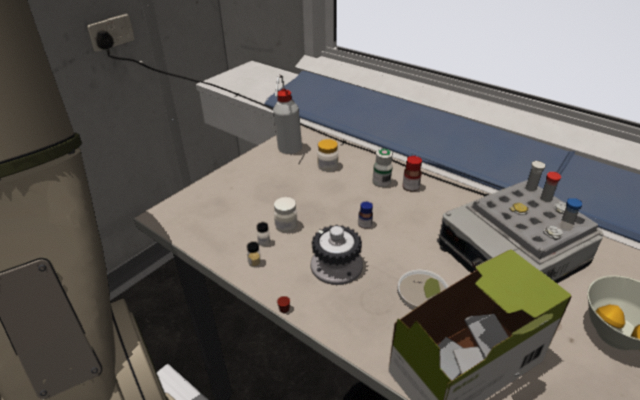

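View pics/side0.png

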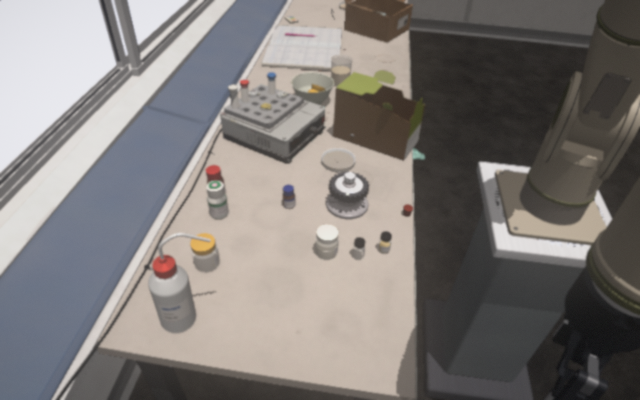

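View pics/wrist0.png

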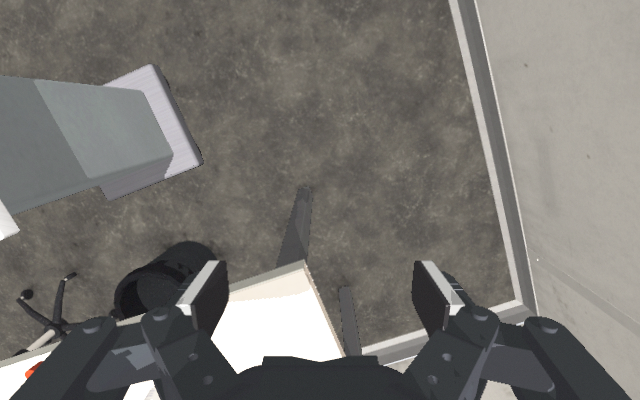

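The scene view shows the holder at about (336,248), with vials at (253,252) and (263,232), jar (286,214), blue-capped bottle (366,213), stopper (284,304) and petri dish (422,288). Next I localize them.

```bash
cat > h.py <<'E'
from workcell import status, imaging, job, silhouettes
import cv2, numpy as np
from scipy.spatial.transform import Rotation as R
def cam(n,s=None):
    c=imaging.camera_info(n);K=c["intrinsics"]
    if "rvec" in c:
        Rm=R.from_rotvec(c["rvec"]).as_matrix();t=c["tvec"]
    else:
        q=s["orientation"];T=np.eye(4);T[:3,:3]=R.from_quat([q[1],q[2],q[3],q[0]]).as_matrix();T[:3,3]=s["position"]
        M=np.linalg.inv(T@c["T_tool_cam"]);Rm=M[:3,:3];t=M[:3,3]
    return K,c["k1"],Rm,t
def proj(C,P):
    K,k,Rm,t=C;p=np.atleast_2d(P)@Rm.T+t;a=p[:,:2]/p[:,2:];a=a*(1+k*(a**2).sum(1,keepdims=True))
    return a@K[:2,:2].T+K[:2,2]
def ray(C,uv):
    K,k,Rm,t=C
    u=cv2.undistortPoints(np.array(uv,float).reshape(-1,1,2),K,np.array([k,0,0,0,0.])).reshape(-1,2)
    d=np.c_[u,np.ones(len(u))]@Rm
    return -Rm.T@t,d
def onz(C,uv,z):
    o,d=ray(C,uv);return o+d*((z-o[2])/d[:,2])[:,None]
E
python3 - <<'E'
from h import *
hs=dict(filter_holder=.04,vial_1=.024,reagent_b=.027,sample_jar_1=.031,petri_a=.007,stopper_0=.011,retaining_ring=.057,vent_cap=.083,ring_mark=.06)
for n in["scene","side"]:
    imaging.snapshot(n);C=cam(n)
    for k,z in hs.items():
        for r in silhouettes(n,k)[:4]:
            print(n,k,round(r["conf"],2),np.round(r["position"],1),int(r["pixels"].sum()),np.round(onz(C,r["position"],z)[0],3))
im=cv2.imread("pics/scene0.png");cv2.imwrite("pics/z.png",np.hstack([cv2.resize(im[205:295,290:390],None,fx=4,fy=4,interpolation=2),cv2.resize(cv2.imread("pics/side0.png")[150:240,300:400],None,fx=4,fy=4,interpolation=2)]))
E
```

```text
scene filter_holder 0.9 [336.8 253.7] 2548 [0.477 0.071 0.04 ]
scene vial_1 0.7 [252.2 252.3] 325 [0.395 0.21  0.024]
scene vial_1 0.54 [261.6 231.1] 271 [0.451 0.24  0.024]
scene reagent_b 0.7 [365.9 213.9] 372 [0.62  0.103 0.027]
scene reagent_b 0.2 [334.3 232.5] 143 [0.534 0.119 0.027]
scene sample_jar_1 0.77 [287.7 214.7] 764 [0.516 0.227 0.031]
scene petri_a 0.76 [414.7 284.4] 1097 [ 0.527 -0.068  0.007]
scene stopper_0 0.46 [284.5 304.3] 157 [0.346 0.084 0.011]
scene retaining_ring 0.73 [339.6 253. ] 826 [0.468 0.057 0.057]
scene vent_cap 0.42 [331.4 232.5] 181 [0.479 0.084 0.083]
scene ring_mark 0.92 [336.7 251.5] 916 [0.465 0.062 0.06 ]
side filter_holder 0.93 [347.4 193.3] 1664 [0.486 0.085 0.04 ]
side vial_1 0.73 [387.4 240.5] 248 [0.389 0.202 0.024]
side vial_1 0.69 [358.7 250. ] 224 [0.447 0.239 0.024]
side reagent_b 0.67 [288.5 193. ] 240 [0.621 0.093 0.027]
side petri_a 0.81 [334.9 157.9] 677 [ 0.533 -0.089  0.007]
side petri_a 0.69 [325.7 240.3] 713 [0.518 0.208 0.007]
side stopper_0 0.6 [407.3 210.9] 87 [0.345 0.089 0.011]
side retaining_ring 0.8 [347.4 194.1] 580 [0.485 0.107 0.057]
side vent_cap 0.52 [351.7 174.3] 105 [0.481 0.068 0.083]
side ring_mark 0.76 [345.1 192.9] 602 [0.49  0.108 0.06 ]
```

View pics/z.png

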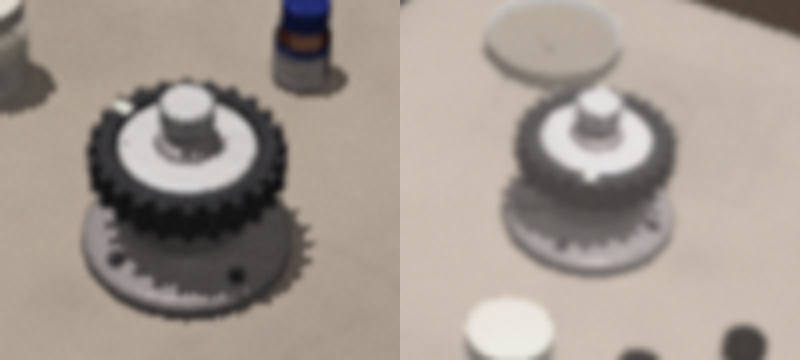

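Call:
drive_tool([
  {"x": 0.016, "y": -0.031, "az": -7},
  {"x": 0.033, "y": -0.063, "az": -14},
  {"x": 0.049, "y": -0.095, "az": -21},
  {"x": 0.065, "y": -0.127, "az": -28},
  {"x": 0.081, "y": -0.158, "az": -35},
  {"x": 0.098, "y": -0.19, "az": -42},
  {"x": 0.114, "y": -0.222, "az": -49},
  {"x": 0.13, "y": -0.253, "az": -56},
])

```text
validation failed for argument at $.de...
```

Call:
drive_tool([
  {"x": 0.016, "y": -0.031, "az": -7},
  {"x": 0.033, "y": -0.063, "az": -14},
  {"x": 0.049, "y": -0.095, "az": -21},
  {"x": 0.065, "y": -0.127, "az": -28},
  {"x": 0.081, "y": -0.158, "az": -35},
  {"x": 0.098, "y": -0.19, "az": -42},
  {"x": 0.114, "y": -0.222, "az": -49},
  {"x": 0.13, "y": -0.253, "az": -56},
])

```text
validation failed for argument at $.de...
```

Run:
```python
from h import *
s=status.read_state();print(s["t"],s["position"],s["orientation"],s["qpos"],s["force"])
im=imaging.snapshot("wrist");cv2.imwrite("pics/w1.png",im[:,:,::-1])
C=cam("wrist",s)
for k,z in dict(filter_holder=.04,retaining_ring=.066,vent_cap=.083,ring_mark=.066).items():
    for r in silhouettes("wrist",k)[:2]:
        print(k,r["conf"],r["position"],onz(C,r["position"],z)[0],r["pixels"].sum())
```

```text
1.15 [0.219457   0.58522774 0.30395274] [-2.51524366e-05  1.78437814e-01  9.83951188e-01  6.82853569e-05] [-1.23458856  0.33218575 -0.06468957  1.46008669  0.02154328  1.34988361
 -0.08847002] [-0.86155031 -0.46573244  0.18481092]
```

View pics/w1.png

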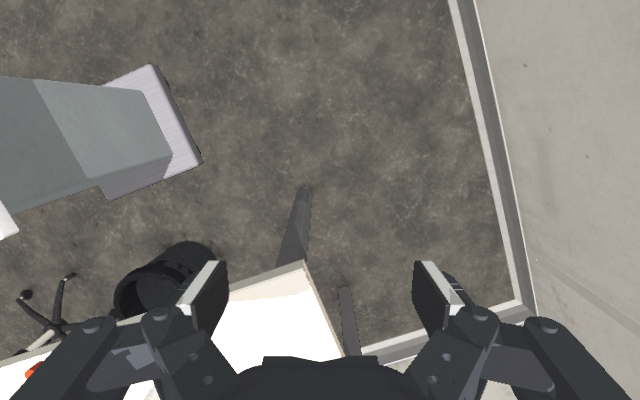

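The call was refused, so the arm hasn't moved. The wrist still sees only the floor and the table corner. The rows probably need every field.

Call:
drive_tool([
  {"x": 0.016, "y": -0.031, "z": 0, "ax": 0, "ay": 0, "az": -7, "jaw": 0},
  {"x": 0.033, "y": -0.063, "z": 0, "ax": 0, "ay": 0, "az": -14, "jaw": 0},
  {"x": 0.049, "y": -0.095, "z": 0, "ax": 0, "ay": 0, "az": -21, "jaw": 0},
  {"x": 0.065, "y": -0.127, "z": 0, "ax": 0, "ay": 0, "az": -28, "jaw": 0},
  {"x": 0.081, "y": -0.158, "z": 0, "ax": 0, "ay": 0, "az": -35, "jaw": 0},
  {"x": 0.098, "y": -0.19, "z": 0, "ax": 0, "ay": 0, "az": -42, "jaw": 0},
  {"x": 0.114, "y": -0.222, "z": 0, "ax": 0, "ay": 0, "az": -49, "jaw": 0},
  {"x": 0.13, "y": -0.253, "z": 0, "ax": 0, "ay": 0, "az": -56, "jaw": 0},
])

```text
t: 2.07
position: [0.35, 0.3304, 0.3042]
orientation: [-0.0, 0.622, 0.783, 0.0]
force: [1.2, 0.0, 0.0]
grip_width: 0.0856
```

Call:
drive_tool([
  {"x": 0.016, "y": -0.031, "z": 0, "ax": 0, "ay": 0, "az": -7, "jaw": 0},
  {"x": 0.033, "y": -0.063, "z": 0, "ax": 0, "ay": 0, "az": -14, "jaw": 0},
  {"x": 0.049, "y": -0.095, "z": 0, "ax": 0, "ay": 0, "az": -21, "jaw": 0},
  {"x": 0.065, "y": -0.127, "z": 0, "ax": 0, "ay": 0, "az": -28, "jaw": 40},
  {"x": 0.081, "y": -0.158, "z": 0, "ax": 0, "ay": 0, "az": -35, "jaw": 70},
  {"x": 0.098, "y": -0.19, "z": 0, "ax": 0, "ay": 0, "az": -42, "jaw": 70},
  {"x": 0.114, "y": -0.222, "z": 0, "ax": 0, "ay": 0, "az": -50, "jaw": 70},
  {"x": 0.13, "y": -0.252, "z": 0, "ax": 0, "ay": 0, "az": -58, "jaw": 70},
])

```text
t: 2.73
position: [0.4805, 0.0764, 0.3045]
orientation: [0.0, 0.919, 0.394, 0.001]
force: [1.9, 0.5, -0.0]
grip_width: 0.0622
```

Run:
```python
from h import *
s=status.read_state();print(s["t"],s["position"],s["orientation"],s["qpos"],s["force"])
im=imaging.snapshot("wrist");cv2.imwrite("pics/w2.png",im[:,:,::-1])
C=cam("wrist",s)
for k,z in dict(filter_holder=.04,retaining_ring=.066,vent_cap=.083,ring_mark=.066).items():
    for r in silhouettes("wrist",k)[:2]:
        print(k,r["conf"],r["position"],onz(C,r["position"],z)[0],r["pixels"].sum())
        np.save(f"{k}.npy",r["pixels"])
```

```text
2.7333 [0.48052113 0.07635252 0.30450721] [1.33230998e-05 9.19188171e-01 3.93817916e-01 7.44698316e-04] [-0.71216017  0.00631712  0.46743249  1.83754833 -0.00317585  1.29693153
 -1.00511425] [ 1.86946541  0.5184716  -0.00854272]
filter_holder 0.63 [321.3, 177.3] [0.48527414 0.07959652 0.04      ] 6557
retaining_ring 0.85 [315.5, 153.3] [0.50113769 0.10463681 0.066     ] 2584
vent_cap 0.72 [322.6, 189.3] [0.48403362 0.07676275 0.083     ] 584
ring_mark 0.55 [318.9, 153.1] [0.50367129 0.10248786 0.066     ] 2891
```

View pics/w2.png

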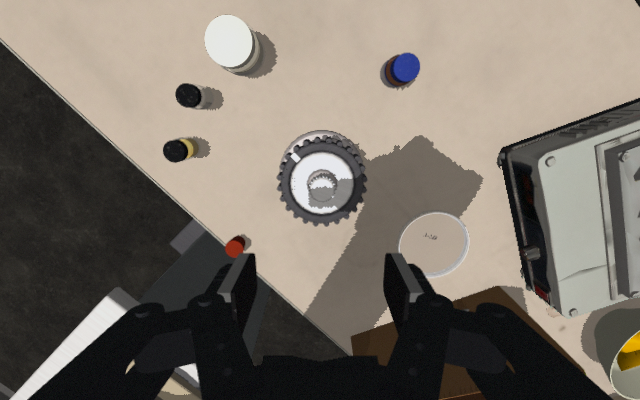

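The wrist shows the ring at (322,182) from above, with the white mark at about (294,157). I'll fit the ring centre precisely.

```bash
cat > fit.py <<'E'
from h import *
from scipy.optimize import minimize
def fit(n,s,im,c0,zt,verb=1):
    """ring centre by dark annulus contrast on top face; then mark angle"""
    C=cam(n,s);g=cv2.GaussianBlur(im.astype(np.float32).mean(2),(0,0),.7)
    th=np.linspace(0,2*np.pi,180,endpoint=False)
    u=np.c_[np.cos(th),np.sin(th)]
    def samp(c,r,z):
        p=proj(C,np.c_[np.array(c)+r*u,np.full(180,z)]).astype(np.float32)
        return cv2.remap(g,p[:,0].reshape(1,-1),p[:,1].reshape(1,-1),1)[0]
    def cost(c): # inside bright edge at r=33
        a=np.minimum(samp(c,.030,zt),150);d=samp(c,.036,zt)
        d2=samp(c,.040,zt)
        return (np.minimum(d,120)+np.minimum(d2,120)).mean()-a.mean()
    b=min(((cost((c0[0]+x,c0[1]+y)),x,y) for x in np.arange(-.008,.0081,.001) for y in np.arange(-.008,.0081,.001)))
    r=minimize(cost,[c0[0]+b[1],c0[1]+b[2]],method="Nelder-Mead",options=dict(xatol=5e-5,initial_simplex=[[c0[0]+b[1],c0[1]+b[2]],[c0[0]+b[1]+.001,c0[1]+b[2]],[c0[0]+b[1],c0[1]+b[2]+.001]]))
    return r.x,r.fun
def mark(n,s,im,c,zt):
    C=cam(n,s);g=im.astype(np.float32).min(2)
    th=np.radians(np.arange(-180,180,.5));v=0
    for rr in (.0355,.0375,.039,.041):
        p=proj(C,np.c_[c[0]+rr*np.cos(th),c[1]+rr*np.sin(th),np.full(len(th),zt)]).astype(np.float32)
        v=v+cv2.remap(g,p[:,0].reshape(1,-1),p[:,1].reshape(1,-1),1)[0]/4
    i=v.argmax();m=np.median(v);w=np.clip(v-m-.4*(v[i]-m),0,None);d=(np.degrees(th)-np.degrees(th[i])+180)%360-180
    w[abs(d)>10]=0
    return np.degrees(th[i])+(w*d).sum()/w.sum(),v[i],m,np.sort(v)[::-1][:40:8]
E
python3 - <<'E'
from fit import *
s=status.read_state()
for n in["wrist","scene","side"]:
    im=cv2.imread("pics/w2.png")[:,:,::-1] if n=="wrist" else imaging.snapshot(n)
    if n!="wrist":cv2.imwrite(f"pics/{n}1.png",im[:,:,::-1])
    c,f=fit(n,s,im,[.482,.077],.0663)
    print(n,c,f,mark(n,s,im,c,.0663))
    C=cam(n,s);o=proj(C,[[*c,.066]])[0];F=6 if n!="wrist" else 4;H=45 if n!='wrist' else 55
    x0,y0=int(o[0])-H,int(o[1])-H
    v=cv2.resize(im[y0:y0+2*H,x0:x0+2*H,::-1],None,fx=F,fy=F,interpolation=2).copy()
    t=np.linspace(0,6.283,200)
    for r,z in((.033,.0663),(.046,.055),(.05,.013),(.012,.091)):
        p=(proj(C,np.c_[c[0]+r*np.cos(t),c[1]+r*np.sin(t),t*0+z])-[x0,y0]+.5)*F
        cv2.polylines(v,[p.astype(int)],True,(0,0,255),1)
    cv2.imwrite(f"pics/f_{n}.png",v)
a=[cv2.resize(cv2.imread(f"pics/f_{n}.png"),(266,266)) for n in["wrist","scene","side"]]
a=[cv2.resize(cv2.imread(f"pics/f_{n}.png"),(400,400)) for n in["wrist","scene"]]
cv2.imwrite("pics/f.png",np.hstack(a))
E
```

```text
wrist [0.48435355 0.08238229] 2.55242919921875 (np.float64(91.91572738486225), np.float32(217.86182), np.float32(77.4126), array([217.86182 , 198.85889 , 172.81543 , 101.247314,  90.87793 ],
      dtype=float32))
scene [0.48028823 0.07495781] -6.6139678955078125 (np.float64(41.68616405361689), np.float32(199.24951), np.float32(55.942017), array([199.24951, 193.94116, 189.7793 , 185.70972, 181.51367],
      dtype=float32))
side [0.48468962 0.08515399] 42.337127685546875 (np.float64(-77.37294180344388), np.float32(184.45874), np.float32(87.87036), array([184.45874, 180.7832 , 169.93384, 157.27393, 144.62646],
      dtype=float32))
```

View pics/f.png

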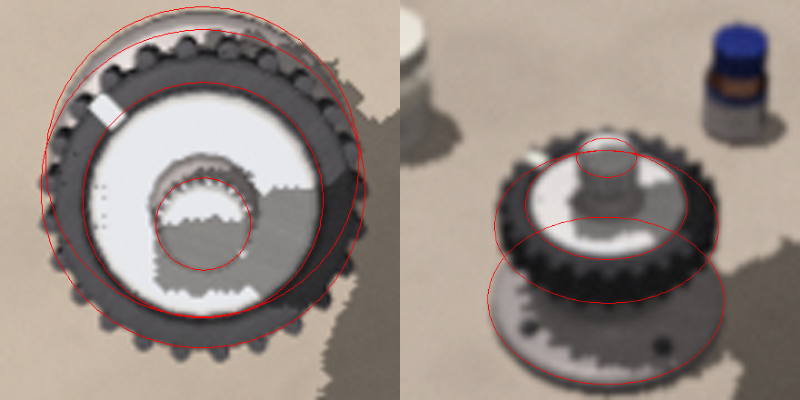

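View pics/f_side.png

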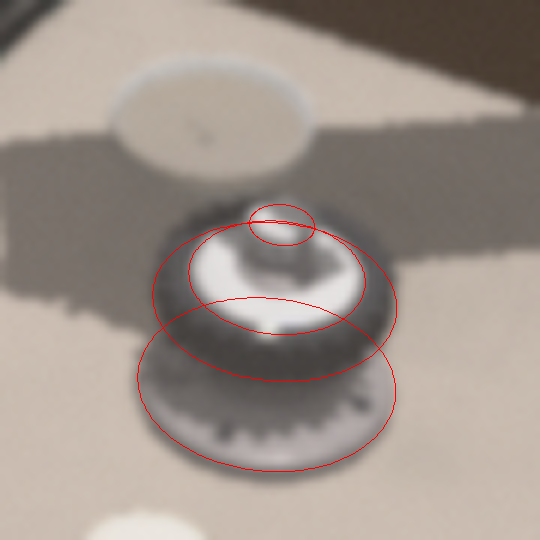

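```bash
cat > ov.py <<'E'
from h import *
import sys
s=status.read_state()
c=[float(sys.argv[1]),float(sys.argv[2])]
out=[]
for n in["wrist","scene","side"]:
    im=cv2.imread(dict(wrist="pics/w2.png",scene="pics/scene0.png",side="pics/side0.png")[n])
    C=cam(n,s);o=proj(C,[[*c,.05]])[0];H=62 if n=='wrist' else 40
    F=5 if n=='wrist' else 7
    x0,y0=int(o[0])-H,int(o[1])-H
    v=cv2.resize(im[y0:y0+2*H,x0:x0+2*H],None,fx=F,fy=F,interpolation=2).copy()
    t=np.linspace(0,6.283,200)
    for r,z,col in((.046,.0663,(0,0,255)),(.046,.0443,(0,0,255)),(.05,.013,(0,255,0)),(.05,.0,(0,255,0)),(.012,.091,(255,0,0)),(.012,.076,(255,0,0))):
        p=(proj(C,np.c_[c[0]+r*np.cos(t),c[1]+r*np.sin(t),t*0+z])-[x0,y0]+.5)*F
        cv2.polylines(v,[p.astype(int)],True,col,1)
    out.append(v);cv2.imwrite(f"pics/o_{n}.png",v)
cv2.imwrite(sys.argv[3],np.hstack([cv2.resize(o,(400,400)) for o in out[1:]]))
E
python3 ov.py .484 .080 pics/o1.png
```

```text
(no output)
```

View pics/o1.png

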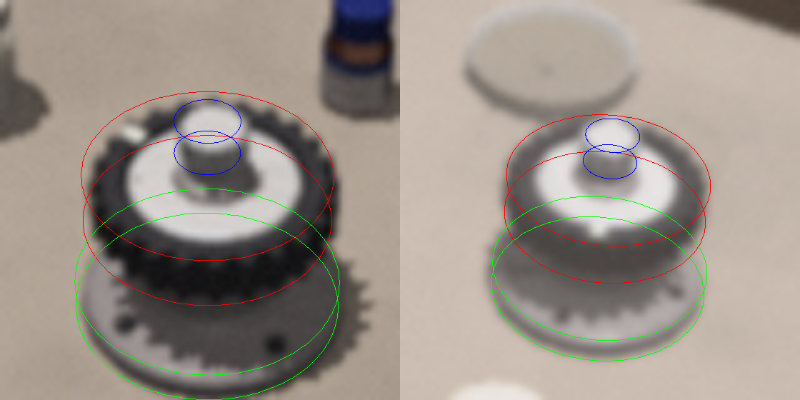

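View pics/o_wrist.png

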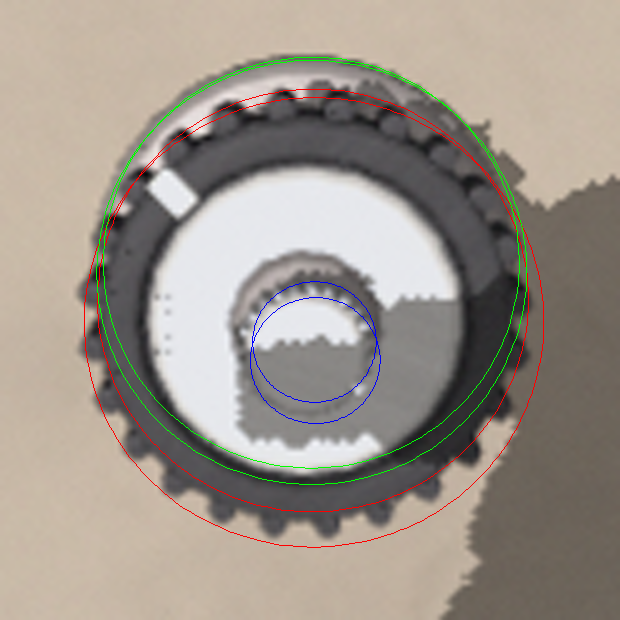

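Call:
drive_tool([
  {"x": -0.02, "y": -0.02, "z": -0.01, "ax": 0, "ay": 0, "az": 0, "jaw": 70},
  {"x": -0.037, "y": -0.038, "z": -0.03, "ax": 0, "ay": 0, "az": 0, "jaw": 70},
  {"x": -0.037, "y": -0.038, "z": -0.06, "ax": 0, "ay": 0, "az": 0, "jaw": 70},
  {"x": -0.037, "y": -0.038, "z": -0.09, "ax": 0, "ay": 0, "az": 0, "jaw": 70},
  {"x": -0.037, "y": -0.038, "z": -0.12, "ax": 0, "ay": 0, "az": 0, "jaw": 70},
  {"x": -0.037, "y": -0.038, "z": -0.15, "ax": 0, "ay": 0, "az": 0, "jaw": 70},
  {"x": -0.037, "y": -0.038, "z": -0.175, "ax": 0, "ay": 0, "az": 0, "jaw": 70},
  {"x": -0.037, "y": -0.038, "z": -0.1845, "ax": 0, "ay": 0, "az": 0, "jaw": 70},
])

```text
t: 3.75
position: [0.4407, 0.0424, 0.1167]
orientation: [-0.0, 0.917, 0.399, -0.002]
force: [-1.1, -0.9, -0.2]
grip_width: 0.0617
```

Run:
```python
from h import *
s=status.read_state();print(s["t"],s["position"],s["orientation"],s["force"])
o=[]
for n in["wrist","side"]:
    im=imaging.snapshot(n);cv2.imwrite(f"pics/{n}3.png",im[:,:,::-1])
    o.append(im[:,:,::-1] if n=="wrist" else cv2.resize(im[120:260,260:484,::-1],(640,400)))
cv2.imwrite("pics/c3.png",cv2.resize(np.hstack(o),(800,250)))
im=imaging.snapshot("scene")
cv2.imwrite("pics/c3s.png",cv2.resize(im[150:310,230:450,::-1],None,fx=3.5,fy=3.5))
```

```text
3.75 [0.44070029 0.04243795 0.11672923] [-3.02719503e-04  9.16750090e-01  3.99457099e-01 -1.79059493e-03] [-1.09165692 -0.94651097 -0.17706331]
```

View pics/c3.png

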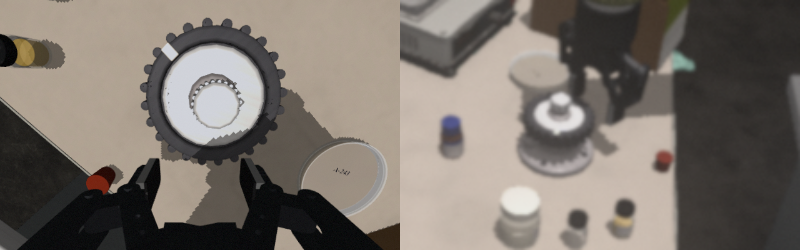

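View pics/c3s.png

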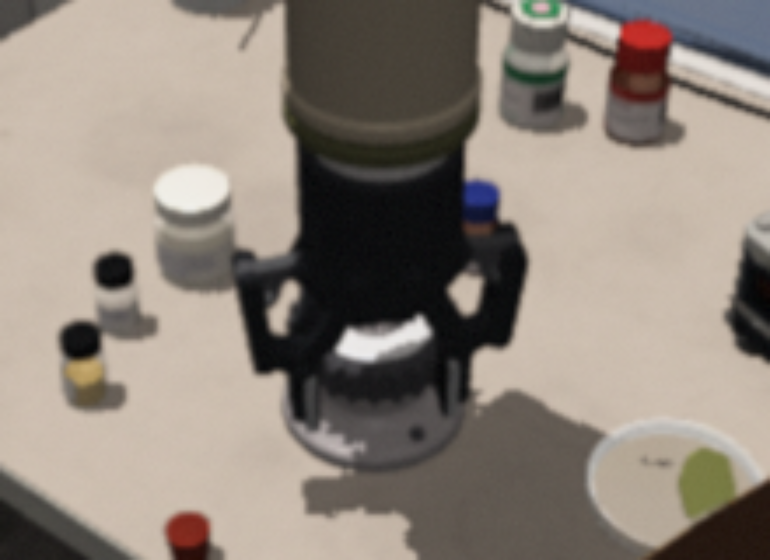

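The wrist image shows the jaw straddling the near-right of the rim, clear of it. The ring is centred slightly to the right of the jaw centre. I'll refine the centre from this close view.

```bash
cat > ov2.py <<'E'
from h import *
from scipy.optimize import least_squares
s=status.read_state();print(s["position"],s["qvel"].max())
im=imaging.snapshot("wrist");cv2.imwrite("pics/w4.png",im[:,:,::-1])
C=cam("wrist",s)
# white disc: bright
g=im.min(2)
m=(g>150).astype(np.uint8)
n,l,st,ce=cv2.connectedComponentsWithStats(m)
# rib outline: dark ring mask
d=(im.max(2)<115).astype(np.uint8)
r=[x for x in silhouettes("wrist","retaining_ring")][:1]
px=r[0]["pixels"];print(r[0]["conf"],np.argwhere(px).min(0),np.argwhere(px).max(0))
h=cv2.convexHull(np.argwhere(px)[:,::-1].astype(np.int32))
v=im[:,:,::-1].copy();cv2.polylines(v,[h],True,(0,255,0),1)
t=np.linspace(0,6.283,200)
for c,col in(((.4835,.0805),(0,0,255)),):
  for rr in(.046,.033):
    p=proj(C,np.c_[c[0]+rr*np.cos(t),c[1]+rr*np.sin(t),t*0+.0665]);cv2.polylines(v,[p.astype(int)],True,col,1)
cv2.imwrite("pics/w4o.png",v)
# fit hull points to circle r 46 at z
P=h.reshape(-1,2).astype(float)
f=lambda q:np.linalg.norm(onz(C,P,.0663)[:,:2]-q[:2],axis=1)-q[2]
q=least_squares(f,[.4835,.0805,.046],loss="soft_l1",f_scale=.001);print(q.x,np.abs(q.fun).mean())
E
python3 ov2.py
```

```text
[0.44259729 0.04224063 0.11995138] 0.00824613962581782
0.67 [ 36 223] [263 450]
[0.48461644 0.07831595 0.04505448] 0.00014235546391556692
```

View pics/w4o.png

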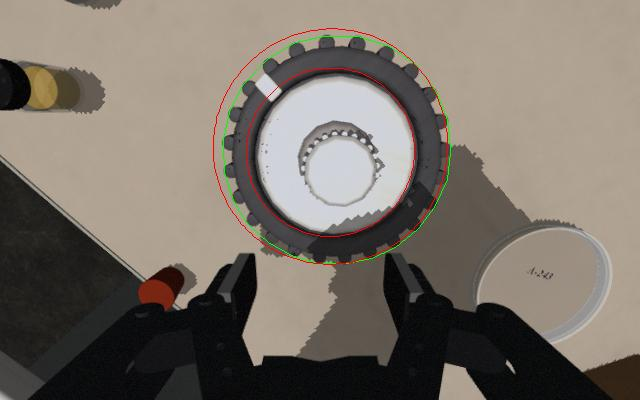

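The close view gives a centre of about (0.4846, 0.0783). The mark is at pixel (267,87). I'll align laterally, then ease inward.

Call:
drive_tool([
  {"x": 0.003, "y": -0.002, "z": 0, "ax": 0, "ay": 0, "az": 0, "jaw": 70},
  {"x": 0.005, "y": -0.0035, "z": 0, "ax": 0, "ay": 0, "az": 0, "jaw": 70},
  {"x": 0.007, "y": -0.001, "z": 0, "ax": 0, "ay": 0, "az": 0, "jaw": 70},
  {"x": 0.0085, "y": 0.001, "z": 0, "ax": 0, "ay": 0, "az": 0, "jaw": 70},
  {"x": 0.01, "y": 0.0025, "z": 0, "ax": 0, "ay": 0, "az": 0, "jaw": 70},
  {"x": 0.011, "y": 0.0035, "z": 0, "ax": 0, "ay": 0, "az": 0, "jaw": 70},
  {"x": 0.012, "y": 0.0045, "z": 0, "ax": 0, "ay": 0, "az": 0, "jaw": 70},
  {"x": 0.0125, "y": 0.005, "z": 0, "ax": 0, "ay": 0, "az": 0, "jaw": 70},
])

```text
t: 4.67
position: [0.4561, 0.0474, 0.121]
orientation: [-0.0, 0.917, 0.399, 0.001]
force: [0.2, 0.3, 0.0]
grip_width: 0.0621
```

```bash
cp pics/w4.png pics/w4keep.png; python3 ov2.py; python3 -c "
from h import *
s=status.read_state();print({k:np.round(s[k],4) for k in ('t','position','orientation','force','wrist_torque','grip_width')})"
```

```text
[0.45610618 0.04741348 0.12102719] 0.012437069669360928
0.78 [ 74 210] [288 431]
[0.48472854 0.07832245 0.04526658] 0.0001361646247912611
{'t': np.float64(4.7667), 'position': array([0.456 , 0.0473, 0.121 ]), 'orientation': array([-0.    ,  0.9171,  0.3986,  0.0013]), 'force': array([ 0.7368, -0.6693, -0.8067]), 'wrist_torque': array([ 0.0068,  0.0129, -0.0013]), 'grip_width': np.float64(0.0619)}
```

View pics/w4o.png

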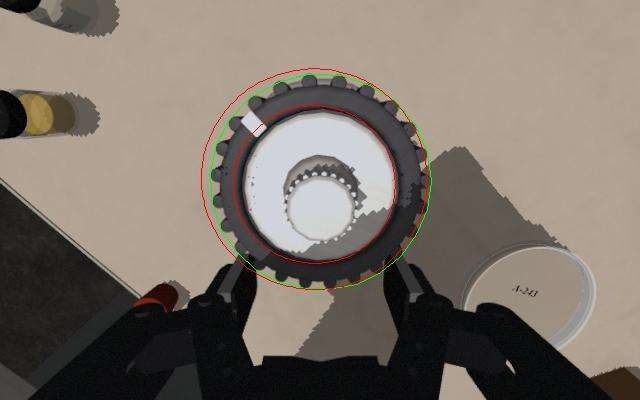

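```bash
cat > orb.py <<'E'
from h import *
import sys
r=float(sys.argv[1]);dz=float(sys.argv[2]);cfg=sys.argv[3];st=float(sys.argv[4]);n=int(sys.argv[5]) if len(sys.argv)>5 else 8
ztar=dz
s=status.read_state();c=np.array([.4847,.0783])
q=s["orientation"];M=R.from_quat([q[1],q[2],q[3],q[0]]).as_matrix()
psi=np.degrees(np.arctan2(M[1,1],M[0,1]));p=s["position"]
d=p[:2]-c;phi0=np.degrees(np.arctan2(d[1],d[0]))
off=-90 if cfg=="A" else 90
print("t",s["t"],"psi",psi.round(1),"phi",phi0.round(1),"r",np.linalg.norm(d).round(4),"z",p[2].round(4),"F",s["force"].round(1),"q7",s["qpos"][6].round(2),"tilt",np.degrees(np.arccos(-M[2,2])).round(2))
rows=[]
for i in range(1,n+1):
    a=np.radians(psi+off+st*i);t=c+r*np.array([np.cos(a),np.sin(a)])-p[:2]
    rows.append('{"x": %.4f, "y": %.4f, "z": %.4f, "ax": 0, "ay": 0, "az": %g, "jaw": 70}'%(t[0],t[1],ztar-p[2],st*i))
print("["+", ".join(rows)+"]")
E
python3 orb.py .0405 .120 A 6
```

```text
t 4.7667 psi -43.0 phi -132.8 r 0.0422 z 0.121 F [ 0.7 -0.7 -0.8] q7 -0.86 tilt 0.15
[{"x": 0.0043, "y": -0.0013, "z": -0.0010, "ax": 0, "ay": 0, "az": 6, "jaw": 70}, {"x": 0.0078, "y": -0.0037, "z": -0.0010, "ax": 0, "ay": 0, "az": 12, "jaw": 70}, {"x": 0.0115, "y": -0.0057, "z": -0.0010, "ax": 0, "ay": 0, "az": 18, "jaw": 70}, {"x": 0.0155, "y": -0.0073, "z": -0.0010, "ax": 0, "ay": 0, "az": 24, "jaw": 70}, {"x": 0.0195, "y": -0.0085, "z": -0.0010, "ax": 0, "ay": 0, "az": 30, "jaw": 70}, {"x": 0.0237, "y": -0.0092, "z": -0.0010, "ax": 0, "ay": 0, "az": 36, "jaw": 70}, {"x": 0.0279, "y": -0.0095, "z": -0.0010, "ax": 0, "ay": 0, "az": 42, "jaw": 70}, {"x": 0.0322, "y": -0.0094, "z": -0.0010, "ax": 0, "ay": 0, "az": 48, "jaw": 70}]
```

Call:
drive_tool([
  {"x": 0.0043, "y": -0.0013, "z": -0.001, "ax": 0, "ay": 0, "az": 6, "jaw": 70},
  {"x": 0.0078, "y": -0.0037, "z": -0.001, "ax": 0, "ay": 0, "az": 12, "jaw": 70},
  {"x": 0.0115, "y": -0.0057, "z": -0.001, "ax": 0, "ay": 0, "az": 18, "jaw": 70},
  {"x": 0.0155, "y": -0.0073, "z": -0.001, "ax": 0, "ay": 0, "az": 24, "jaw": 70},
])

```text
t: 5.1
position: [0.4714, 0.0394, 0.1199]
orientation: [-0.0, 0.813, 0.582, 0.001]
force: [-1.5, -2.5, 0.6]
grip_width: 0.062
```

```bash
cp pics/w4.png pics/w5.png; python3 ov2.py; python3 orb.py .0405 .120 A 6
```

```text
[0.4713529  0.03943979 0.11988441] 1.3161747666029862
0.97 [ 77 210] [291 432]
[0.48470417 0.07851289 0.04507551] 0.00010030368940275752
t 5.2 psi -18.9 phi -108.5 r 0.0409 z 0.12 F [1.2 0.5 0.3] q7 -0.41 tilt 0.14
[{"x": 0.0039, "y": -0.0007, "z": 0.0000, "ax": 0, "ay": 0, "az": 6, "jaw": 70}, {"x": 0.0081, "y": -0.0014, "z": 0.0000, "ax": 0, "ay": 0, "az": 12, "jaw": 70}, {"x": 0.0123, "y": -0.0017, "z": 0.0000, "ax": 0, "ay": 0, "az": 18, "jaw": 70}, {"x": 0.0165, "y": -0.0016, "z": 0.0000, "ax": 0, "ay": 0, "az": 24, "jaw": 70}, {"x": 0.0207, "y": -0.0010, "z": 0.0000, "ax": 0, "ay": 0, "az": 30, "jaw": 70}, {"x": 0.0248, "y": 0.0001, "z": 0.0000, "ax": 0, "ay": 0, "az": 36, "jaw": 70}, {"x": 0.0288, "y": 0.0015, "z": 0.0000, "ax": 0, "ay": 0, "az": 42, "jaw": 70}, {"x": 0.0326, "y": 0.0034, "z": 0.0000, "ax": 0, "ay": 0, "az": 48, "jaw": 70}]
```

View pics/w4o.png

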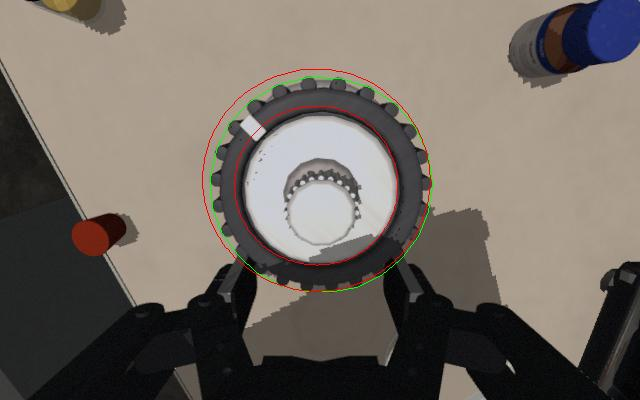

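The mark stayed at (254,127) in the wrist frame while the tool turned 24°, so the ring is turning with the fingers under light force. Continuing.

Call:
drive_tool([
  {"x": 0.0039, "y": -0.0007, "z": 0, "ax": 0, "ay": 0, "az": 6, "jaw": 70},
  {"x": 0.0081, "y": -0.0014, "z": 0, "ax": 0, "ay": 0, "az": 12, "jaw": 70},
  {"x": 0.0123, "y": -0.0017, "z": 0, "ax": 0, "ay": 0, "az": 18, "jaw": 70},
  {"x": 0.0165, "y": -0.0016, "z": 0, "ax": 0, "ay": 0, "az": 24, "jaw": 70},
  {"x": 0.0207, "y": -0.001, "z": 0, "ax": 0, "ay": 0, "az": 30, "jaw": 70},
  {"x": 0.0248, "y": 0.0001, "z": 0, "ax": 0, "ay": 0, "az": 36, "jaw": 70},
  {"x": 0.0288, "y": 0.0015, "z": 0, "ax": 0, "ay": 0, "az": 42, "jaw": 70},
  {"x": 0.0326, "y": 0.0034, "z": 0, "ax": 0, "ay": 0, "az": 48, "jaw": 70},
])

```text
t: 5.87
position: [0.5045, 0.0426, 0.12]
orientation: [-0.0, 0.507, 0.862, 0.001]
force: [0.4, -1.8, 1.4]
grip_width: 0.0617
```

```bash
python3 orb.py .0405 .120 A 7
```

```text
t 5.8667 psi 29.1 phi -61.0 r 0.0408 z 0.12 F [ 0.4 -1.8  1.4] q7 0.43 tilt 0.11
[{"x": 0.0040, "y": 0.0030, "z": -0.0000, "ax": 0, "ay": 0, "az": 7, "jaw": 70}, {"x": 0.0079, "y": 0.0061, "z": -0.0000, "ax": 0, "ay": 0, "az": 14, "jaw": 70}, {"x": 0.0113, "y": 0.0097, "z": -0.0000, "ax": 0, "ay": 0, "az": 21, "jaw": 70}, {"x": 0.0142, "y": 0.0137, "z": -0.0000, "ax": 0, "ay": 0, "az": 28, "jaw": 70}, {"x": 0.0166, "y": 0.0180, "z": -0.0000, "ax": 0, "ay": 0, "az": 35, "jaw": 70}, {"x": 0.0185, "y": 0.0226, "z": -0.0000, "ax": 0, "ay": 0, "az": 42, "jaw": 70}, {"x": 0.0198, "y": 0.0273, "z": -0.0000, "ax": 0, "ay": 0, "az": 49, "jaw": 70}, {"x": 0.0205, "y": 0.0322, "z": -0.0000, "ax": 0, "ay": 0, "az": 56, "jaw": 70}]
```

Call:
drive_tool([
  {"x": 0.004, "y": 0.003, "z": 0, "ax": 0, "ay": 0, "az": 7, "jaw": 70},
  {"x": 0.0079, "y": 0.0061, "z": 0, "ax": 0, "ay": 0, "az": 14, "jaw": 70},
  {"x": 0.0113, "y": 0.0097, "z": 0, "ax": 0, "ay": 0, "az": 21, "jaw": 70},
  {"x": 0.0142, "y": 0.0137, "z": 0, "ax": 0, "ay": 0, "az": 28, "jaw": 70},
  {"x": 0.0166, "y": 0.018, "z": 0, "ax": 0, "ay": 0, "az": 35, "jaw": 70},
  {"x": 0.0185, "y": 0.0226, "z": 0, "ax": 0, "ay": 0, "az": 42, "jaw": 70},
  {"x": 0.0198, "y": 0.0273, "z": 0, "ax": 0, "ay": 0, "az": 49, "jaw": 70},
  {"x": 0.0205, "y": 0.0322, "z": 0, "ax": 0, "ay": 0, "az": 56, "jaw": 70},
])

```text
t: 6.53
position: [0.5253, 0.0749, 0.1202]
orientation: [-0.0, 0.042, 0.999, 0.0]
force: [1.3, -0.9, 1.0]
grip_width: 0.0618
```

```bash
python3 orb.py .0405 .1205 A 6.5
```

```text
t 6.5333 psi 85.1 phi -4.9 r 0.0407 z 0.1202 F [ 1.3 -0.9  1. ] q7 1.31 tilt 0.07
[{"x": -0.0001, "y": 0.0046, "z": 0.0003, "ax": 0, "ay": 0, "az": 6.5, "jaw": 70}, {"x": -0.0005, "y": 0.0092, "z": 0.0003, "ax": 0, "ay": 0, "az": 13, "jaw": 70}, {"x": -0.0014, "y": 0.0137, "z": 0.0003, "ax": 0, "ay": 0, "az": 19.5, "jaw": 70}, {"x": -0.0028, "y": 0.0181, "z": 0.0003, "ax": 0, "ay": 0, "az": 26, "jaw": 70}, {"x": -0.0047, "y": 0.0222, "z": 0.0003, "ax": 0, "ay": 0, "az": 32.5, "jaw": 70}, {"x": -0.0071, "y": 0.0262, "z": 0.0003, "ax": 0, "ay": 0, "az": 39, "jaw": 70}, {"x": -0.0099, "y": 0.0298, "z": 0.0003, "ax": 0, "ay": 0, "az": 45.5, "jaw": 70}, {"x": -0.0130, "y": 0.0331, "z": 0.0003, "ax": 0, "ay": 0, "az": 52, "jaw": 70}]
```

Call:
drive_tool([
  {"x": -0.0001, "y": 0.0046, "z": 0.0003, "ax": 0, "ay": 0, "az": 6.5, "jaw": 70},
  {"x": -0.0005, "y": 0.0092, "z": 0.0003, "ax": 0, "ay": 0, "az": 13, "jaw": 70},
  {"x": -0.0014, "y": 0.0137, "z": 0.0003, "ax": 0, "ay": 0, "az": 19.5, "jaw": 70},
  {"x": -0.0028, "y": 0.0181, "z": 0.0003, "ax": 0, "ay": 0, "az": 26, "jaw": 70},
  {"x": -0.0047, "y": 0.0222, "z": 0.0003, "ax": 0, "ay": 0, "az": 32.5, "jaw": 70},
  {"x": -0.0071, "y": 0.0262, "z": 0.0003, "ax": 0, "ay": 0, "az": 39, "jaw": 70},
  {"x": -0.0099, "y": 0.0298, "z": 0.0003, "ax": 0, "ay": 0, "az": 45.5, "jaw": 70},
  {"x": -0.013, "y": 0.0331, "z": 0.0003, "ax": 0, "ay": 0, "az": 52, "jaw": 70},
])

```text
t: 7.2
position: [0.5124, 0.1084, 0.1207]
orientation: [-0.0, -0.401, 0.916, 0.0]
force: [1.5, 0.1, -0.1]
grip_width: 0.062
```

```bash
python3 orb.py .0405 .1205 A 6.5 1;python3 ov2.py
```

```text
t 7.2 psi 137.2 phi 47.4 r 0.0409 z 0.1207 F [ 1.5  0.1 -0.1] q7 2.1 tilt 0.01
[{"x": -0.0037, "y": 0.0026, "z": -0.0002, "ax": 0, "ay": 0, "az": 6.5, "jaw": 70}]
[0.51238861 0.10836718 0.12065873] 1.1883123766364465
0.97 [ 76 208] [291 430]
[0.48449582 0.07820284 0.04543334] 0.0001474025288963495
```

View pics/w4o.png

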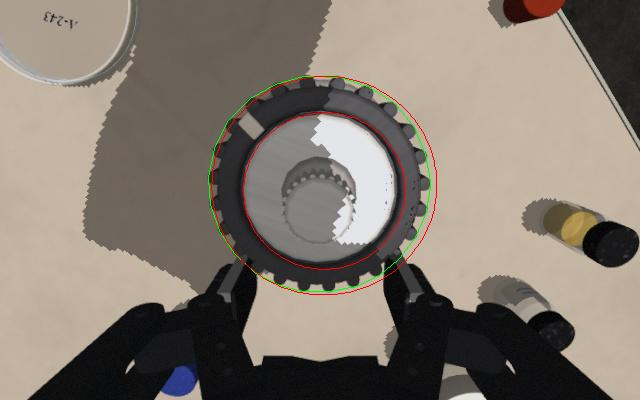

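After about 180°, the mark is still at (251,124) in the wrist frame. Now I retract, lift and spin the tool back half a turn.

Call:
drive_tool([
  {"x": 0.004, "y": 0.0045, "z": 0, "ax": 0, "ay": 0, "az": 0, "jaw": 70},
  {"x": 0.01, "y": 0.011, "z": 0, "ax": 0, "ay": 0, "az": 0, "jaw": 70},
  {"x": 0.01, "y": 0.011, "z": 0.025, "ax": 0, "ay": 0, "az": 0, "jaw": 70},
  {"x": 0.01, "y": 0.011, "z": 0.055, "ax": 0, "ay": 0, "az": 0, "jaw": 70},
  {"x": 0.01, "y": 0.011, "z": 0.065, "ax": 0, "ay": 0, "az": -7, "jaw": 70},
  {"x": 0.01, "y": 0.011, "z": 0.065, "ax": 0, "ay": 0, "az": -14, "jaw": 70},
  {"x": 0.01, "y": 0.011, "z": 0.065, "ax": 0, "ay": 0, "az": -21, "jaw": 70},
  {"x": 0.01, "y": 0.011, "z": 0.065, "ax": 0, "ay": 0, "az": -28, "jaw": 70},
])

```text
t: 7.97
position: [0.5226, 0.1202, 0.1859]
orientation: [0.0, -0.161, 0.987, 0.0]
force: [-0.6, -0.1, 0.1]
grip_width: 0.0622
```

Call:
drive_tool([
  {"x": 0, "y": 0, "z": 0, "ax": 0, "ay": 0, "az": -7, "jaw": 70},
  {"x": 0, "y": 0, "z": 0, "ax": 0, "ay": 0, "az": -14, "jaw": 70},
  {"x": 0, "y": 0, "z": 0, "ax": 0, "ay": 0, "az": -21, "jaw": 70},
  {"x": 0, "y": 0, "z": 0, "ax": 0, "ay": 0, "az": -28, "jaw": 70},
  {"x": 0, "y": 0, "z": 0, "ax": 0, "ay": 0, "az": -35, "jaw": 70},
  {"x": 0, "y": 0, "z": 0, "ax": 0, "ay": 0, "az": -42, "jaw": 70},
  {"x": 0, "y": 0, "z": 0, "ax": 0, "ay": 0, "az": -49, "jaw": 70},
  {"x": 0, "y": 0, "z": 0, "ax": 0, "ay": 0, "az": -56, "jaw": 70},
])

```text
t: 8.63
position: [0.5231, 0.1208, 0.1859]
orientation: [0.0, 0.325, 0.946, 0.0]
force: [-0.7, 0.7, 0.4]
grip_width: 0.0616
```

Call:
drive_tool([
  {"x": 0, "y": 0, "z": 0, "ax": 0, "ay": 0, "az": -7, "jaw": 70},
  {"x": 0, "y": 0, "z": 0, "ax": 0, "ay": 0, "az": -14, "jaw": 70},
  {"x": 0, "y": 0, "z": 0, "ax": 0, "ay": 0, "az": -21, "jaw": 70},
  {"x": 0, "y": 0, "z": 0, "ax": 0, "ay": 0, "az": -28, "jaw": 70},
  {"x": 0, "y": 0, "z": 0, "ax": 0, "ay": 0, "az": -35, "jaw": 70},
  {"x": 0, "y": 0, "z": 0, "ax": 0, "ay": 0, "az": -42, "jaw": 70},
  {"x": 0, "y": 0, "z": 0, "ax": 0, "ay": 0, "az": -49, "jaw": 70},
  {"x": 0, "y": 0, "z": 0, "ax": 0, "ay": 0, "az": -56, "jaw": 70},
])

```text
t: 9.3
position: [0.5236, 0.1214, 0.1859]
orientation: [0.001, 0.735, 0.679, 0.0]
force: [0.8, -0.3, -0.7]
grip_width: 0.0619
```

Call:
drive_tool([
  {"x": 0, "y": 0, "z": 0, "ax": 0, "ay": 0, "az": -7, "jaw": 70},
  {"x": 0, "y": 0, "z": 0, "ax": 0, "ay": 0, "az": -14, "jaw": 70},
  {"x": 0, "y": 0, "z": 0, "ax": 0, "ay": 0, "az": -21, "jaw": 70},
  {"x": 0, "y": 0, "z": 0, "ax": 0, "ay": 0, "az": -28, "jaw": 70},
  {"x": 0, "y": 0, "z": 0, "ax": 0, "ay": 0, "az": -35, "jaw": 70},
  {"x": 0, "y": 0, "z": 0, "ax": 0, "ay": 0, "az": -40, "jaw": 70},
])

```text
t: 9.8
position: [0.5241, 0.122, 0.1859]
orientation: [0.001, 0.924, 0.382, -0.0]
force: [-0.3, -0.3, -0.6]
grip_width: 0.0619
```

```bash
python3 orb.py .055 .122 B 0 1
python3 - <<'E'
from fit import *
im=imaging.snapshot("scene");cv2.imwrite("pics/sc6.png",cv2.resize(im[150:310,230:450,::-1],None,fx=3.5,fy=3.5))
E
```

```text
t 9.8 psi -45.1 phi 48.0 r 0.0588 z 0.1859 F [-0.3 -0.3 -0.6] q7 -1.01 tilt 0.08
[{"x": -0.0004, "y": -0.0049, "z": -0.0639, "ax": 0, "ay": 0, "az": 0, "jaw": 70}]
```

View pics/sc6.png

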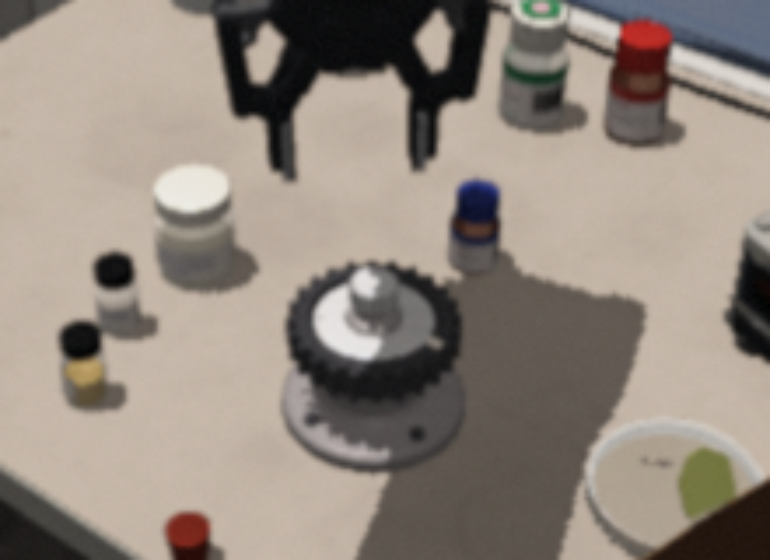

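The scene shows the bystanders undisturbed and the mark on the opposite side. Descending for stroke 2.

Call:
drive_tool([
  {"x": -0.0004, "y": -0.0049, "z": -0.025, "ax": 0, "ay": 0, "az": 0, "jaw": 70},
  {"x": -0.0004, "y": -0.0049, "z": -0.05, "ax": 0, "ay": 0, "az": 0, "jaw": 70},
  {"x": -0.0004, "y": -0.0049, "z": -0.065, "ax": 0, "ay": 0, "az": 0, "jaw": 70},
  {"x": -0.0004, "y": -0.0049, "z": -0.065, "ax": 0, "ay": 0, "az": 0, "jaw": 70},
  {"x": -0.004, "y": -0.008, "z": -0.065, "ax": 0, "ay": 0, "az": 0, "jaw": 70},
  {"x": -0.007, "y": -0.011, "z": -0.065, "ax": 0, "ay": 0, "az": 0, "jaw": 70},
  {"x": -0.0095, "y": -0.014, "z": -0.065, "ax": 0, "ay": 0, "az": 0, "jaw": 70},
  {"x": -0.0107, "y": -0.015, "z": -0.065, "ax": 0, "ay": 0, "az": 0, "jaw": 70},
])

```text
t: 10.52
position: [0.5137, 0.1066, 0.1221]
orientation: [0.001, 0.925, 0.38, 0.001]
force: [3.6, 1.3, 0.1]
grip_width: 0.0623
```

```bash
python3 orb.py .0405 .121 B 6.5
```

```text
t 10.5167 psi -45.4 phi 44.3 r 0.0406 z 0.1221 F [3.6 1.3 0.1] q7 -0.97 tilt 0.14
[{"x": -0.0036, "y": 0.0032, "z": -0.0011, "ax": 0, "ay": 0, "az": 6.5, "jaw": 70}, {"x": -0.0073, "y": 0.0059, "z": -0.0011, "ax": 0, "ay": 0, "az": 13, "jaw": 70}, {"x": -0.0113, "y": 0.0081, "z": -0.0011, "ax": 0, "ay": 0, "az": 19.5, "jaw": 70}, {"x": -0.0156, "y": 0.0099, "z": -0.0011, "ax": 0, "ay": 0, "az": 26, "jaw": 70}, {"x": -0.0200, "y": 0.0112, "z": -0.0011, "ax": 0, "ay": 0, "az": 32.5, "jaw": 70}, {"x": -0.0245, "y": 0.0119, "z": -0.0011, "ax": 0, "ay": 0, "az": 39, "jaw": 70}, {"x": -0.0291, "y": 0.0122, "z": -0.0011, "ax": 0, "ay": 0, "az": 45.5, "jaw": 70}, {"x": -0.0337, "y": 0.0119, "z": -0.0011, "ax": 0, "ay": 0, "az": 52, "jaw": 70}]
```

Call:
drive_tool([
  {"x": -0.0036, "y": 0.0032, "z": -0.0011, "ax": 0, "ay": 0, "az": 6.5, "jaw": 70},
  {"x": -0.0073, "y": 0.0059, "z": -0.0011, "ax": 0, "ay": 0, "az": 13, "jaw": 70},
  {"x": -0.0113, "y": 0.0081, "z": -0.0011, "ax": 0, "ay": 0, "az": 19.5, "jaw": 70},
  {"x": -0.0156, "y": 0.0099, "z": -0.0011, "ax": 0, "ay": 0, "az": 26, "jaw": 70},
  {"x": -0.02, "y": 0.0112, "z": -0.0011, "ax": 0, "ay": 0, "az": 32.5, "jaw": 70},
  {"x": -0.0245, "y": 0.0119, "z": -0.0011, "ax": 0, "ay": 0, "az": 39, "jaw": 70},
  {"x": -0.0291, "y": 0.0122, "z": -0.0011, "ax": 0, "ay": 0, "az": 45.5, "jaw": 70},
  {"x": -0.0337, "y": 0.0119, "z": -0.0011, "ax": 0, "ay": 0, "az": 52, "jaw": 70},
])

```text
t: 11.18
position: [0.4803, 0.1191, 0.1221]
orientation: [0.0, 0.663, 0.749, 0.002]
force: [-0.5, 2.1, 1.4]
grip_width: 0.062
```

```bash
python3 orb.py .0405 .1215 B 6.5; python3 ov2.py
```

```text
t 11.1833 psi 6.9 phi 96.1 r 0.0411 z 0.1221 F [-0.5  2.1  1.4] q7 -0.15 tilt 0.29
[{"x": -0.0051, "y": -0.0014, "z": -0.0006, "ax": 0, "ay": 0, "az": 6.5, "jaw": 70}, {"x": -0.0094, "y": -0.0028, "z": -0.0006, "ax": 0, "ay": 0, "az": 13, "jaw": 70}, {"x": -0.0137, "y": -0.0046, "z": -0.0006, "ax": 0, "ay": 0, "az": 19.5, "jaw": 70}, {"x": -0.0177, "y": -0.0068, "z": -0.0006, "ax": 0, "ay": 0, "az": 26, "jaw": 70}, {"x": -0.0214, "y": -0.0096, "z": -0.0006, "ax": 0, "ay": 0, "az": 32.5, "jaw": 70}, {"x": -0.0247, "y": -0.0127, "z": -0.0006, "ax": 0, "ay": 0, "az": 39, "jaw": 70}, {"x": -0.0277, "y": -0.0161, "z": -0.0006, "ax": 0, "ay": 0, "az": 45.5, "jaw": 70}, {"x": -0.0303, "y": -0.0199, "z": -0.0006, "ax": 0, "ay": 0, "az": 52, "jaw": 70}]
[0.48034083 0.11913752 0.12209223] 1.2541647884239118
0.7 [257 242] [365 397]
[0.48298797 0.09390309 0.03823275] 0.0009210742995242053
```

View pics/w4o.png

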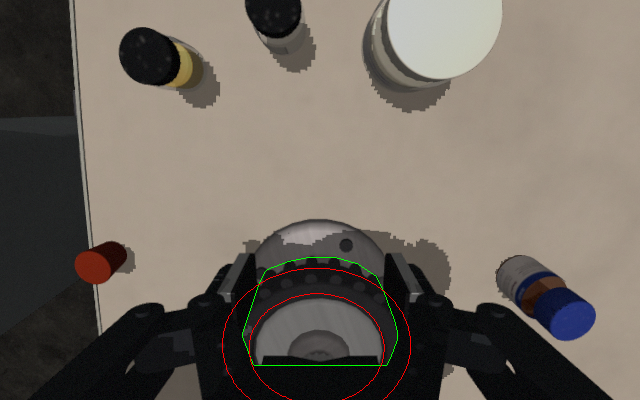

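In this configuration the mark is out of the wrist's view. The ring sits nested between the fingers at (320,300). Continuing, with the scene camera as the check.

Call:
drive_tool([
  {"x": -0.0051, "y": -0.0014, "z": -0.0006, "ax": 0, "ay": 0, "az": 6.5, "jaw": 70},
  {"x": -0.0094, "y": -0.0028, "z": -0.0006, "ax": 0, "ay": 0, "az": 13, "jaw": 70},
  {"x": -0.0137, "y": -0.0046, "z": -0.0006, "ax": 0, "ay": 0, "az": 19.5, "jaw": 70},
  {"x": -0.0177, "y": -0.0068, "z": -0.0006, "ax": 0, "ay": 0, "az": 26, "jaw": 70},
  {"x": -0.0214, "y": -0.0096, "z": -0.0006, "ax": 0, "ay": 0, "az": 32.5, "jaw": 70},
  {"x": -0.0247, "y": -0.0127, "z": -0.0006, "ax": 0, "ay": 0, "az": 39, "jaw": 70},
  {"x": -0.0277, "y": -0.0161, "z": -0.0006, "ax": 0, "ay": 0, "az": 45.5, "jaw": 70},
  {"x": -0.0303, "y": -0.0199, "z": -0.0006, "ax": 0, "ay": 0, "az": 52, "jaw": 70},
])

```text
t: 11.95
position: [0.4497, 0.0988, 0.1217]
orientation: [-0.0, 0.269, 0.963, 0.002]
force: [-1.5, 1.5, 0.8]
grip_width: 0.0622
```

```bash
python3 orb.py .0405 .1215 B 6.5
```

```text
t 11.95 psi 58.8 phi 149.6 r 0.0406 z 0.1217 F [-1.5  1.5  0.8] q7 0.74 tilt 0.26
[{"x": -0.0018, "y": -0.0036, "z": -0.0002, "ax": 0, "ay": 0, "az": 6.5, "jaw": 70}, {"x": -0.0035, "y": -0.0079, "z": -0.0002, "ax": 0, "ay": 0, "az": 13, "jaw": 70}, {"x": -0.0047, "y": -0.0123, "z": -0.0002, "ax": 0, "ay": 0, "az": 19.5, "jaw": 70}, {"x": -0.0053, "y": -0.0168, "z": -0.0002, "ax": 0, "ay": 0, "az": 26, "jaw": 70}, {"x": -0.0055, "y": -0.0214, "z": -0.0002, "ax": 0, "ay": 0, "az": 32.5, "jaw": 70}, {"x": -0.0051, "y": -0.0260, "z": -0.0002, "ax": 0, "ay": 0, "az": 39, "jaw": 70}, {"x": -0.0042, "y": -0.0305, "z": -0.0002, "ax": 0, "ay": 0, "az": 45.5, "jaw": 70}, {"x": -0.0029, "y": -0.0349, "z": -0.0002, "ax": 0, "ay": 0, "az": 52, "jaw": 70}]
```

Call:
drive_tool([
  {"x": -0.0018, "y": -0.0036, "z": -0.0002, "ax": 0, "ay": 0, "az": 6.5, "jaw": 70},
  {"x": -0.0035, "y": -0.0079, "z": -0.0002, "ax": 0, "ay": 0, "az": 13, "jaw": 70},
  {"x": -0.0047, "y": -0.0123, "z": -0.0002, "ax": 0, "ay": 0, "az": 19.5, "jaw": 70},
  {"x": -0.0053, "y": -0.0168, "z": -0.0002, "ax": 0, "ay": 0, "az": 26, "jaw": 70},
  {"x": -0.0055, "y": -0.0214, "z": -0.0002, "ax": 0, "ay": 0, "az": 32.5, "jaw": 70},
  {"x": -0.0051, "y": -0.026, "z": -0.0002, "ax": 0, "ay": 0, "az": 39, "jaw": 70},
  {"x": -0.0042, "y": -0.0305, "z": -0.0002, "ax": 0, "ay": 0, "az": 45.5, "jaw": 70},
  {"x": -0.0029, "y": -0.0349, "z": -0.0002, "ax": 0, "ay": 0, "az": 52, "jaw": 70},
])

```text
t: 12.62
position: [0.4467, 0.0631, 0.1218]
orientation: [-0.002, -0.18, 0.984, 0.002]
force: [-1.4, -0.7, 1.4]
grip_width: 0.062
```

```bash
python3 orb.py .0405 .1215 B 6 4
```

```text
t 12.6167 psi 110.8 phi -158.2 r 0.0409 z 0.1218 F [-1.4 -0.7  1.4] q7 1.71 tilt 0.27
[{"x": 0.0019, "y": -0.0031, "z": -0.0003, "ax": 0, "ay": 0, "az": 6, "jaw": 70}, {"x": 0.0040, "y": -0.0068, "z": -0.0003, "ax": 0, "ay": 0, "az": 12, "jaw": 70}, {"x": 0.0065, "y": -0.0102, "z": -0.0003, "ax": 0, "ay": 0, "az": 18, "jaw": 70}, {"x": 0.0093, "y": -0.0134, "z": -0.0003, "ax": 0, "ay": 0, "az": 24, "jaw": 70}]
```

Call:
drive_tool([
  {"x": 0.0019, "y": -0.0031, "z": -0.0003, "ax": 0, "ay": 0, "az": 6, "jaw": 70},
  {"x": 0.004, "y": -0.0068, "z": -0.0003, "ax": 0, "ay": 0, "az": 12, "jaw": 70},
  {"x": 0.0065, "y": -0.0102, "z": -0.0003, "ax": 0, "ay": 0, "az": 18, "jaw": 70},
  {"x": 0.0093, "y": -0.0134, "z": -0.0003, "ax": 0, "ay": 0, "az": 24, "jaw": 70},
  {"x": 0.004, "y": -0.0187, "z": -0.0003, "ax": 0, "ay": 0, "az": 24, "jaw": 70},
  {"x": -0.0015, "y": -0.024, "z": 0, "ax": 0, "ay": 0, "az": 24, "jaw": 70},
  {"x": -0.0015, "y": -0.024, "z": 0.03, "ax": 0, "ay": 0, "az": 24, "jaw": 70},
  {"x": -0.0015, "y": -0.024, "z": 0.06, "ax": 0, "ay": 0, "az": 24, "jaw": 70},
])

```text
t: 13.28
position: [0.4432, 0.0382, 0.1814]
orientation: [-0.004, -0.378, 0.926, 0.002]
force: [1.8, 0.7, -0.0]
grip_width: 0.0621
```

Call:
drive_tool([
  {"x": 0, "y": 0, "z": 0.005, "ax": 0, "ay": 0, "az": -7, "jaw": 70},
  {"x": 0, "y": 0, "z": 0.005, "ax": 0, "ay": 0, "az": -14, "jaw": 70},
  {"x": 0, "y": 0, "z": 0.005, "ax": 0, "ay": 0, "az": -21, "jaw": 70},
  {"x": 0, "y": 0, "z": 0.005, "ax": 0, "ay": 0, "az": -28, "jaw": 70},
  {"x": 0, "y": 0, "z": 0.005, "ax": 0, "ay": 0, "az": -35, "jaw": 70},
  {"x": 0, "y": 0, "z": 0.005, "ax": 0, "ay": 0, "az": -42, "jaw": 70},
  {"x": 0, "y": 0, "z": 0.005, "ax": 0, "ay": 0, "az": -49, "jaw": 70},
  {"x": 0, "y": 0, "z": 0.005, "ax": 0, "ay": 0, "az": -56, "jaw": 70},
])

```text
t: 13.95
position: [0.4426, 0.0378, 0.1864]
orientation: [-0.003, 0.107, 0.994, 0.003]
force: [0.0, 0.4, -0.3]
grip_width: 0.062
```

Call:
drive_tool([
  {"x": 0, "y": 0, "z": 0, "ax": 0, "ay": 0, "az": -7, "jaw": 70},
  {"x": 0, "y": 0, "z": 0, "ax": 0, "ay": 0, "az": -14, "jaw": 70},
  {"x": 0, "y": 0, "z": 0, "ax": 0, "ay": 0, "az": -21, "jaw": 70},
  {"x": 0, "y": 0, "z": 0, "ax": 0, "ay": 0, "az": -28, "jaw": 70},
  {"x": 0, "y": 0, "z": 0, "ax": 0, "ay": 0, "az": -35, "jaw": 70},
  {"x": 0, "y": 0, "z": 0, "ax": 0, "ay": 0, "az": -42, "jaw": 70},
  {"x": 0, "y": 0, "z": 0, "ax": 0, "ay": 0, "az": -49, "jaw": 70},
  {"x": 0, "y": 0, "z": 0, "ax": 0, "ay": 0, "az": -56, "jaw": 70},
])

```text
t: 14.62
position: [0.4419, 0.0375, 0.1865]
orientation: [-0.001, 0.566, 0.824, 0.004]
force: [-0.1, 0.6, 0.2]
grip_width: 0.0619
```

Call:
drive_tool([
  {"x": 0, "y": 0, "z": 0, "ax": 0, "ay": 0, "az": -7, "jaw": 70},
  {"x": 0, "y": 0, "z": 0, "ax": 0, "ay": 0, "az": -14, "jaw": 70},
  {"x": 0, "y": 0, "z": 0, "ax": 0, "ay": 0, "az": -21, "jaw": 70},
  {"x": 0, "y": 0, "z": 0, "ax": 0, "ay": 0, "az": -28, "jaw": 70},
  {"x": 0, "y": 0, "z": 0, "ax": 0, "ay": 0, "az": -35, "jaw": 70},
  {"x": 0, "y": 0, "z": 0, "ax": 0, "ay": 0, "az": -42, "jaw": 70},
  {"x": 0, "y": 0, "z": 0, "ax": 0, "ay": 0, "az": -49, "jaw": 70},
  {"x": 0, "y": 0, "z": 0, "ax": 0, "ay": 0, "az": -56, "jaw": 70},
])

```text
t: 15.28
position: [0.4412, 0.0371, 0.1865]
orientation: [0.001, 0.89, 0.456, 0.004]
force: [-0.8, 0.2, 0.2]
grip_width: 0.0618
```

```bash
cat > ma.py <<'E'
from fit import *
import sys
z=float(sys.argv[1]);s=status.read_state();C=cam("wrist",s)
im=imaging.snapshot("wrist");cv2.imwrite("pics/"+sys.argv[2],im[:,:,::-1])
print(mark("wrist",s,im,[.4847,.0783],z)[:3])
E
python3 orb.py .055 .122 A 0 1; python3 ma.py .069 w7.png
python3 - <<'E'
from fit import *
im=imaging.snapshot("scene");cv2.imwrite("pics/sc7.png",cv2.resize(im[150:310,230:450,::-1],None,fx=3.5,fy=3.5))
E
```

```text
t 15.2833 psi -35.7 phi -136.6 r 0.0599 z 0.1865 F [-0.8  0.2  0.2] q7 -0.81 tilt 0.51
[{"x": 0.0113, "y": -0.0035, "z": -0.0645, "ax": 0, "ay": 0, "az": 0, "jaw": 70}]
(np.float64(88.76951501786634), np.float32(217.19092), np.float32(74.003174))
```

View pics/sc7.png

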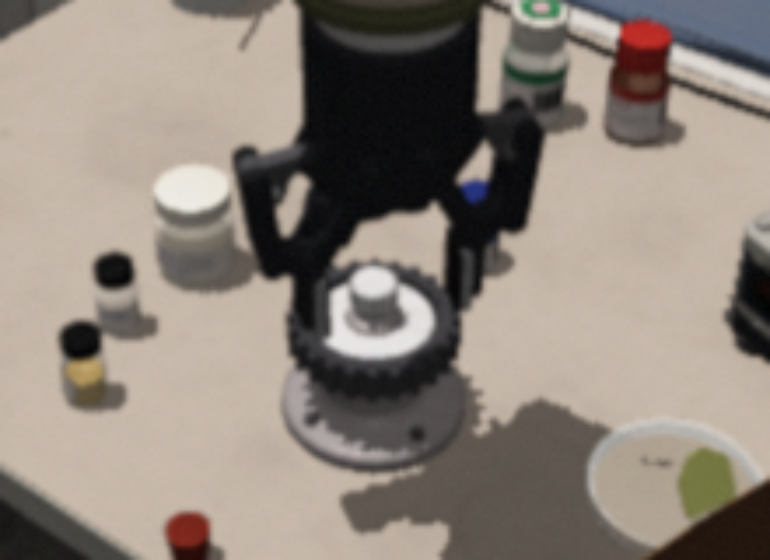

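View pics/w7.png

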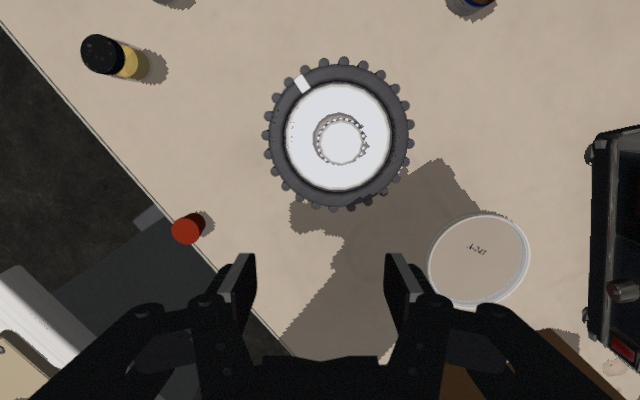

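Mark at (303,84), after almost one turn. I'll compare with the initial mark angle using the stored early pictures.

Run:
```python
from fit import *
for f,p,q in(("w2",[.48052113,.07635252,.30450721],[1.3e-5,.919188,.393818,.000745]),("w4keep",[.44259729,.04224063,.11995],[-.0003,.91675,.399457,-.00179]),("w5",[.4561,.0474,.12103],[0,.9171,.3986,.0013])):
    s=dict(position=np.array(p),orientation=np.array(q));im=cv2.imread(f"pics/{f}.png")[:,:,::-1]
    for c in([.4847,.0783],):
        print(f,mark("wrist",s,im,c,.0665)[:3])
```

```text
w2 (np.float64(90.71003820958107), np.float32(230.48022), np.float32(79.680786))
w4keep (np.float64(90.79695303510765), np.float32(208.28027), np.float32(68.33301))
w5 (np.float64(90.54194152273355), np.float32(208.94507), np.float32(65.06714))
```

Initial mark 90.7°, now 88.8°, so it has turned 358°. Another 362° to go. Stroke 3:

Call:
drive_tool([
  {"x": 0.006, "y": 0.001, "z": -0.01, "ax": -0.1, "ay": 0.45, "az": -7, "jaw": 70},
  {"x": 0.006, "y": 0.001, "z": -0.04, "ax": -0.1, "ay": 0.45, "az": -7, "jaw": 70},
  {"x": 0.006, "y": 0.001, "z": -0.0645, "ax": -0.1, "ay": 0.45, "az": -7, "jaw": 70},
  {"x": 0.006, "y": 0.001, "z": -0.0645, "ax": -0.1, "ay": 0.45, "az": -7, "jaw": 70},
  {"x": 0.009, "y": 0.004, "z": -0.0645, "ax": -0.1, "ay": 0.45, "az": -7, "jaw": 70},
  {"x": 0.012, "y": 0.0075, "z": -0.0645, "ax": -0.1, "ay": 0.45, "az": -7, "jaw": 70},
  {"x": 0.015, "y": 0.0105, "z": -0.0645, "ax": -0.1, "ay": 0.45, "az": -7, "jaw": 70},
  {"x": 0.016, "y": 0.0116, "z": -0.0645, "ax": -0.1, "ay": 0.45, "az": -7, "jaw": 70},
])

```text
t: 16.05
position: [0.4581, 0.0485, 0.1233]
orientation: [0.001, 0.915, 0.403, 0.001]
force: [-5.1, -8.7, 5.8]
grip_width: 0.0621
```

```bash
python3 ma.py .069 w8.png; python3 orb.py .0405 .122 A 6.5
```

```text
(np.float64(92.68722876941416), np.float32(209.77246), np.float32(65.13013))
t 16.1 psi -42.4 phi -131.7 r 0.0401 z 0.1232 F [-2.7 -4.1  3.4] q7 -0.92 tilt 0.12
[{"x": 0.0029, "y": -0.0029, "z": -0.0012, "ax": 0, "ay": 0, "az": 6.5, "jaw": 70}, {"x": 0.0068, "y": -0.0053, "z": -0.0012, "ax": 0, "ay": 0, "az": 13, "jaw": 70}, {"x": 0.0109, "y": -0.0074, "z": -0.0012, "ax": 0, "ay": 0, "az": 19.5, "jaw": 70}, {"x": 0.0152, "y": -0.0089, "z": -0.0012, "ax": 0, "ay": 0, "az": 26, "jaw": 70}, {"x": 0.0197, "y": -0.0100, "z": -0.0012, "ax": 0, "ay": 0, "az": 32.5, "jaw": 70}, {"x": 0.0243, "y": -0.0105, "z": -0.0012, "ax": 0, "ay": 0, "az": 39, "jaw": 70}, {"x": 0.0289, "y": -0.0105, "z": -0.0012, "ax": 0, "ay": 0, "az": 45.5, "jaw": 70}, {"x": 0.0334, "y": -0.0100, "z": -0.0012, "ax": 0, "ay": 0, "az": 52, "jaw": 70}]
```

Call:
drive_tool([
  {"x": 0.0029, "y": -0.003, "z": -0.0012, "ax": 0, "ay": 0, "az": 6.5, "jaw": 70},
  {"x": 0.0068, "y": -0.0056, "z": -0.0012, "ax": 0, "ay": 0, "az": 13, "jaw": 70},
  {"x": 0.0109, "y": -0.0077, "z": -0.0012, "ax": 0, "ay": 0, "az": 19.5, "jaw": 70},
  {"x": 0.0152, "y": -0.0092, "z": -0.0012, "ax": 0, "ay": 0, "az": 26, "jaw": 70},
  {"x": 0.0197, "y": -0.0103, "z": -0.0012, "ax": 0, "ay": 0, "az": 32.5, "jaw": 70},
  {"x": 0.0243, "y": -0.0108, "z": -0.0012, "ax": 0, "ay": 0, "az": 39, "jaw": 70},
  {"x": 0.0289, "y": -0.0108, "z": -0.0012, "ax": 0, "ay": 0, "az": 45.5, "jaw": 70},
  {"x": 0.0334, "y": -0.0103, "z": -0.0012, "ax": 0, "ay": 0, "az": 52, "jaw": 70},
])

```text
t: 16.77
position: [0.4923, 0.038, 0.1231]
orientation: [0.001, 0.644, 0.765, 0.001]
force: [-0.9, -1.9, -0.2]
grip_width: 0.062
```

```bash
python3 orb.py .0407 .1225 A 6.5; python3 ma.py .0693 w9.png
```

```text
t 16.7667 psi 9.9 phi -79.3 r 0.041 z 0.1231 F [-0.9 -1.9 -0.2] q7 0.01 tilt 0.21
[{"x": 0.0039, "y": 0.0012, "z": -0.0006, "ax": 0, "ay": 0, "az": 6.5, "jaw": 70}, {"x": 0.0082, "y": 0.0028, "z": -0.0006, "ax": 0, "ay": 0, "az": 13, "jaw": 70}, {"x": 0.0124, "y": 0.0048, "z": -0.0006, "ax": 0, "ay": 0, "az": 19.5, "jaw": 70}, {"x": 0.0163, "y": 0.0073, "z": -0.0006, "ax": 0, "ay": 0, "az": 26, "jaw": 70}, {"x": 0.0198, "y": 0.0102, "z": -0.0006, "ax": 0, "ay": 0, "az": 32.5, "jaw": 70}, {"x": 0.0231, "y": 0.0135, "z": -0.0006, "ax": 0, "ay": 0, "az": 39, "jaw": 70}, {"x": 0.0259, "y": 0.0171, "z": -0.0006, "ax": 0, "ay": 0, "az": 45.5, "jaw": 70}, {"x": 0.0283, "y": 0.0211, "z": -0.0006, "ax": 0, "ay": 0, "az": 52, "jaw": 70}]
(np.float64(144.3438463410289), np.float32(196.06372), np.float32(62.447388))
```

Tracking well: the mark is at 144°, 52° on.

Call:
drive_tool([
  {"x": 0.0039, "y": 0.0012, "z": -0.0006, "ax": 0, "ay": 0, "az": 6.5, "jaw": 70},
  {"x": 0.0082, "y": 0.0028, "z": -0.0006, "ax": 0, "ay": 0, "az": 13, "jaw": 70},
  {"x": 0.0124, "y": 0.0048, "z": -0.0006, "ax": 0, "ay": 0, "az": 19.5, "jaw": 70},
  {"x": 0.0163, "y": 0.0073, "z": -0.0006, "ax": 0, "ay": 0, "az": 26, "jaw": 70},
  {"x": 0.0198, "y": 0.0102, "z": -0.0006, "ax": 0, "ay": 0, "az": 32.5, "jaw": 70},
  {"x": 0.0231, "y": 0.0135, "z": -0.0006, "ax": 0, "ay": 0, "az": 39, "jaw": 70},
  {"x": 0.0259, "y": 0.0171, "z": -0.0006, "ax": 0, "ay": 0, "az": 45.5, "jaw": 70},
  {"x": 0.0283, "y": 0.0211, "z": -0.0006, "ax": 0, "ay": 0, "az": 52, "jaw": 70},
])

```text
t: 17.48
position: [0.5217, 0.0597, 0.1235]
orientation: [0.001, 0.238, 0.971, 0.002]
force: [-0.8, -1.4, 0.9]
grip_width: 0.062
```

```bash
python3 orb.py .0407 .123 A 6.5; python3 ma.py .0696 w10.png
```

```text
t 17.4833 psi 62.5 phi -26.7 r 0.0414 z 0.1235 F [-0.8 -1.4  0.9] q7 0.87 tilt 0.28
[{"x": 0.0010, "y": 0.0040, "z": -0.0005, "ax": 0, "ay": 0, "az": 6.5, "jaw": 70}, {"x": 0.0024, "y": 0.0084, "z": -0.0005, "ax": 0, "ay": 0, "az": 13, "jaw": 70}, {"x": 0.0033, "y": 0.0130, "z": -0.0005, "ax": 0, "ay": 0, "az": 19.5, "jaw": 70}, {"x": 0.0037, "y": 0.0176, "z": -0.0005, "ax": 0, "ay": 0, "az": 26, "jaw": 70}, {"x": 0.0035, "y": 0.0222, "z": -0.0005, "ax": 0, "ay": 0, "az": 32.5, "jaw": 70}, {"x": 0.0029, "y": 0.0267, "z": -0.0005, "ax": 0, "ay": 0, "az": 39, "jaw": 70}, {"x": 0.0017, "y": 0.0312, "z": -0.0005, "ax": 0, "ay": 0, "az": 45.5, "jaw": 70}, {"x": 0.0000, "y": 0.0355, "z": -0.0005, "ax": 0, "ay": 0, "az": 52, "jaw": 70}]
(np.float64(-163.81117398132514), np.float32(205.50195), np.float32(65.916016))
```

Call:
drive_tool([
  {"x": 0.001, "y": 0.004, "z": -0.0005, "ax": 0, "ay": 0, "az": 6.5, "jaw": 70},
  {"x": 0.0024, "y": 0.0084, "z": -0.0005, "ax": 0, "ay": 0, "az": 13, "jaw": 70},
  {"x": 0.0033, "y": 0.013, "z": -0.0005, "ax": 0, "ay": 0, "az": 19.5, "jaw": 70},
  {"x": 0.0037, "y": 0.0176, "z": -0.0005, "ax": 0, "ay": 0, "az": 26, "jaw": 70},
  {"x": 0.0035, "y": 0.0222, "z": -0.0005, "ax": 0, "ay": 0, "az": 32.5, "jaw": 70},
  {"x": 0.0029, "y": 0.0267, "z": -0.0005, "ax": 0, "ay": 0, "az": 39, "jaw": 70},
  {"x": 0.0017, "y": 0.0312, "z": -0.0005, "ax": 0, "ay": 0, "az": 45.5, "jaw": 70},
  {"x": 0, "y": 0.0355, "z": -0.0005, "ax": 0, "ay": 0, "az": 52, "jaw": 70},
])

```text
t: 18.2
position: [0.5224, 0.0959, 0.1238]
orientation: [0.001, -0.217, 0.976, 0.002]
force: [-1.1, -1.8, -0.2]
grip_width: 0.0619
```

```bash
python3 orb.py .0407 .1235 A 6.5 4; python3 ma.py .0699 w11.png
```

```text
t 18.2 psi 115.1 phi 25.0 r 0.0416 z 0.1238 F [-1.1 -1.8 -0.2] q7 1.67 tilt 0.29
[{"x": -0.0031, "y": 0.0037, "z": -0.0003, "ax": 0, "ay": 0, "az": 6.5, "jaw": 70}, {"x": -0.0057, "y": 0.0075, "z": -0.0003, "ax": 0, "ay": 0, "az": 13, "jaw": 70}, {"x": -0.0087, "y": 0.0110, "z": -0.0003, "ax": 0, "ay": 0, "az": 19.5, "jaw": 70}, {"x": -0.0122, "y": 0.0141, "z": -0.0003, "ax": 0, "ay": 0, "az": 26, "jaw": 70}]
(np.float64(-112.15557960313402), np.float32(225.34155), np.float32(71.06445))
```

Call:
drive_tool([
  {"x": -0.0031, "y": 0.0037, "z": -0.0003, "ax": 0, "ay": 0, "az": 6.5, "jaw": 70},
  {"x": -0.0057, "y": 0.0075, "z": -0.0003, "ax": 0, "ay": 0, "az": 13, "jaw": 70},
  {"x": -0.0087, "y": 0.011, "z": -0.0003, "ax": 0, "ay": 0, "az": 19.5, "jaw": 70},
  {"x": -0.0122, "y": 0.0141, "z": -0.0003, "ax": 0, "ay": 0, "az": 26, "jaw": 70},
  {"x": -0.0075, "y": 0.0195, "z": 0, "ax": 0, "ay": 0, "az": 26, "jaw": 70},
  {"x": -0.003, "y": 0.025, "z": 0, "ax": 0, "ay": 0, "az": 26, "jaw": 70},
  {"x": -0.003, "y": 0.025, "z": 0.03, "ax": 0, "ay": 0, "az": 26, "jaw": 70},
  {"x": -0.003, "y": 0.025, "z": 0.06, "ax": 0, "ay": 0, "az": 26, "jaw": 70},
])

```text
t: 18.92
position: [0.519, 0.1226, 0.1836]
orientation: [-0.001, -0.432, 0.902, 0.003]
force: [0.9, 0.5, -0.2]
grip_width: 0.062
```

```bash
python3 orb.py .0407 .1235 A 6.5 1; python3 ma.py .0699 w12.png
```

```text
t 18.9167 psi 141.2 phi 52.2 r 0.056 z 0.1836 F [ 0.9  0.5 -0.2] q7 2.08 tilt 0.42
[{"x": -0.0126, "y": -0.0099, "z": -0.0601, "ax": 0, "ay": 0, "az": 6.5, "jaw": 70}]
(np.float64(-84.87550657702647), np.float32(122.98291), np.float32(58.130005))
```

Call:
drive_tool([
  {"x": 0, "y": 0, "z": 0.005, "ax": 0, "ay": 0, "az": -7, "jaw": 70},
  {"x": 0, "y": 0, "z": 0.005, "ax": 0, "ay": 0, "az": -14, "jaw": 70},
  {"x": 0, "y": 0, "z": 0.005, "ax": 0, "ay": 0, "az": -21, "jaw": 70},
  {"x": 0, "y": 0, "z": 0.005, "ax": 0, "ay": 0, "az": -28, "jaw": 70},
  {"x": 0, "y": 0, "z": 0.005, "ax": 0, "ay": 0, "az": -35, "jaw": 70},
  {"x": 0, "y": 0, "z": 0.005, "ax": 0, "ay": 0, "az": -42, "jaw": 70},
  {"x": 0, "y": 0, "z": 0.005, "ax": 0, "ay": 0, "az": -49, "jaw": 70},
  {"x": 0, "y": 0, "z": 0.005, "ax": 0, "ay": 0, "az": -56, "jaw": 70},
])

```text
t: 19.63
position: [0.5226, 0.1241, 0.196]
orientation: [0.005, 0.048, 0.999, 0.001]
force: [-0.4, -1.2, -0.1]
grip_width: 0.0619
```

Call:
drive_tool([
  {"x": 0, "y": 0, "z": 0, "ax": 0, "ay": 0, "az": -7, "jaw": 70},
  {"x": 0, "y": 0, "z": 0, "ax": 0, "ay": 0, "az": -14, "jaw": 70},
  {"x": 0, "y": 0, "z": 0, "ax": 0, "ay": 0, "az": -21, "jaw": 70},
  {"x": 0, "y": 0, "z": 0, "ax": 0, "ay": 0, "az": -28, "jaw": 70},
  {"x": 0, "y": 0, "z": 0, "ax": 0, "ay": 0, "az": -35, "jaw": 70},
  {"x": 0, "y": 0, "z": 0, "ax": 0, "ay": 0, "az": -42, "jaw": 70},
  {"x": 0, "y": 0, "z": 0, "ax": 0, "ay": 0, "az": -49, "jaw": 70},
  {"x": 0, "y": 0, "z": 0, "ax": 0, "ay": 0, "az": -56, "jaw": 70},
])

```text
t: 20.3
position: [0.5234, 0.1247, 0.1964]
orientation: [0.005, 0.517, 0.856, -0.001]
force: [-0.8, -0.2, -0.6]
grip_width: 0.0617
```

Call:
drive_tool([
  {"x": 0, "y": 0, "z": 0, "ax": 0, "ay": 0, "az": -7, "jaw": 70},
  {"x": 0, "y": 0, "z": 0, "ax": 0, "ay": 0, "az": -14, "jaw": 70},
  {"x": 0, "y": 0, "z": 0, "ax": 0, "ay": 0, "az": -21, "jaw": 70},
  {"x": 0, "y": 0, "z": 0, "ax": 0, "ay": 0, "az": -28, "jaw": 70},
  {"x": 0, "y": 0, "z": 0, "ax": 0, "ay": 0, "az": -35, "jaw": 70},
  {"x": 0, "y": 0, "z": 0, "ax": 0, "ay": 0, "az": -42, "jaw": 70},
  {"x": 0, "y": 0, "z": 0, "ax": 0, "ay": 0, "az": -49, "jaw": 70},
  {"x": 0, "y": 0, "z": 0, "ax": 0, "ay": 0, "az": -56, "jaw": 70},
])

```text
t: 20.97
position: [0.5241, 0.1254, 0.1967]
orientation: [0.004, 0.861, 0.508, -0.003]
force: [-0.2, 0.2, 0.1]
grip_width: 0.0619
```

```bash
python3 orb.py .055 .1235 B -7 1; python3 orb.py .042 .1235 B -7 1; python3 -c "
from h import *
print(status.read_state()['orientation'])"
```

```text
t 20.9667 psi -28.9 phi 50.1 r 0.0614 z 0.1967 F [-0.2  0.2  0.1] q7 -0.84 tilt 0.53
[{"x": -0.0071, "y": -0.0026, "z": -0.0732, "ax": 0, "ay": 0, "az": -7, "jaw": 70}]
t 20.9667 psi -28.9 phi 50.1 r 0.0614 z 0.1967 F [-0.2  0.2  0.1] q7 -0.84 tilt 0.53
[{"x": -0.0147, "y": -0.0131, "z": -0.0732, "ax": 0, "ay": 0, "az": -7, "jaw": 70}]
[ 0.00380656  0.86132334  0.50803593 -0.00266709]
```

The mark is at -85°, so about 175.6° remain. For stroke 4 I'll stop a little short and then measure.

Call:
drive_tool([
  {"x": -0.0071, "y": -0.0026, "z": -0.02, "ax": 0.5, "ay": 0, "az": -7, "jaw": 70},
  {"x": -0.0071, "y": -0.0026, "z": -0.045, "ax": 0.5, "ay": 0, "az": -7, "jaw": 70},
  {"x": -0.0071, "y": -0.0026, "z": -0.073, "ax": 0.5, "ay": 0, "az": -7, "jaw": 70},
  {"x": -0.0071, "y": -0.0026, "z": -0.073, "ax": 0.5, "ay": 0, "az": -7, "jaw": 70},
  {"x": -0.009, "y": -0.0055, "z": -0.073, "ax": 0.5, "ay": 0, "az": -7, "jaw": 70},
  {"x": -0.0115, "y": -0.0085, "z": -0.073, "ax": 0.5, "ay": 0, "az": -7, "jaw": 70},
  {"x": -0.0135, "y": -0.0115, "z": -0.073, "ax": 0.5, "ay": 0, "az": -7, "jaw": 70},
  {"x": -0.0147, "y": -0.0131, "z": -0.073, "ax": 0.5, "ay": 0, "az": -7, "jaw": 70},
])

```text
t: 21.63
position: [0.51, 0.1119, 0.1253]
orientation: [0.0, 0.891, 0.454, 0.0]
force: [-0.4, 0.7, 0.0]
grip_width: 0.0618
```

```bash
python3 orb.py .0407 .1235 B 6.5
```

```text
t 21.6333 psi -36.0 phi 53.0 r 0.0421 z 0.1253 F [-0.4  0.7  0. ] q7 -0.93 tilt 0.05
[{"x": -0.0052, "y": 0.0018, "z": -0.0018, "ax": 0, "ay": 0, "az": 6.5, "jaw": 70}, {"x": -0.0094, "y": 0.0038, "z": -0.0018, "ax": 0, "ay": 0, "az": 13, "jaw": 70}, {"x": -0.0137, "y": 0.0054, "z": -0.0018, "ax": 0, "ay": 0, "az": 19.5, "jaw": 70}, {"x": -0.0182, "y": 0.0065, "z": -0.0018, "ax": 0, "ay": 0, "az": 26, "jaw": 70}, {"x": -0.0228, "y": 0.0070, "z": -0.0018, "ax": 0, "ay": 0, "az": 32.5, "jaw": 70}, {"x": -0.0274, "y": 0.0070, "z": -0.0018, "ax": 0, "ay": 0, "az": 39, "jaw": 70}, {"x": -0.0320, "y": 0.0065, "z": -0.0018, "ax": 0, "ay": 0, "az": 45.5, "jaw": 70}, {"x": -0.0365, "y": 0.0055, "z": -0.0018, "ax": 0, "ay": 0, "az": 52, "jaw": 70}]
```

Call:
drive_tool([
  {"x": -0.0052, "y": 0.0018, "z": -0.0018, "ax": 0, "ay": 0, "az": 6.5, "jaw": 70},
  {"x": -0.0094, "y": 0.0038, "z": -0.0018, "ax": 0, "ay": 0, "az": 13, "jaw": 70},
  {"x": -0.0137, "y": 0.0054, "z": -0.0018, "ax": 0, "ay": 0, "az": 19.5, "jaw": 70},
  {"x": -0.0182, "y": 0.0065, "z": -0.0018, "ax": 0, "ay": 0, "az": 26, "jaw": 70},
  {"x": -0.0228, "y": 0.007, "z": -0.0018, "ax": 0, "ay": 0, "az": 32.5, "jaw": 70},
  {"x": -0.0274, "y": 0.007, "z": -0.0018, "ax": 0, "ay": 0, "az": 39, "jaw": 70},
  {"x": -0.032, "y": 0.0065, "z": -0.0018, "ax": 0, "ay": 0, "az": 45.5, "jaw": 70},
  {"x": -0.0365, "y": 0.0055, "z": -0.0018, "ax": 0, "ay": 0, "az": 52, "jaw": 70},
])

```text
t: 22.3
position: [0.4736, 0.1182, 0.1248]
orientation: [0.0, 0.6, 0.8, 0.002]
force: [-1.1, 3.5, 1.4]
grip_width: 0.062
```

```bash
python3 orb.py .0407 .124 B 6.5
```

```text
t 22.3 psi 16.3 phi 105.5 r 0.0415 z 0.1248 F [-1.1  3.5  1.4] q7 -0.08 tilt 0.18
[{"x": -0.0046, "y": -0.0024, "z": -0.0008, "ax": 0, "ay": 0, "az": 6.5, "jaw": 70}, {"x": -0.0088, "y": -0.0044, "z": -0.0008, "ax": 0, "ay": 0, "az": 13, "jaw": 70}, {"x": -0.0127, "y": -0.0069, "z": -0.0008, "ax": 0, "ay": 0, "az": 19.5, "jaw": 70}, {"x": -0.0163, "y": -0.0098, "z": -0.0008, "ax": 0, "ay": 0, "az": 26, "jaw": 70}, {"x": -0.0195, "y": -0.0131, "z": -0.0008, "ax": 0, "ay": 0, "az": 32.5, "jaw": 70}, {"x": -0.0223, "y": -0.0168, "z": -0.0008, "ax": 0, "ay": 0, "az": 39, "jaw": 70}, {"x": -0.0248, "y": -0.0207, "z": -0.0008, "ax": 0, "ay": 0, "az": 45.5, "jaw": 70}, {"x": -0.0267, "y": -0.0249, "z": -0.0008, "ax": 0, "ay": 0, "az": 52, "jaw": 70}]
```

Call:
drive_tool([
  {"x": -0.0046, "y": -0.0024, "z": -0.0008, "ax": 0, "ay": 0, "az": 6.5, "jaw": 70},
  {"x": -0.0088, "y": -0.0044, "z": -0.0008, "ax": 0, "ay": 0, "az": 13, "jaw": 70},
  {"x": -0.0127, "y": -0.0069, "z": -0.0008, "ax": 0, "ay": 0, "az": 19.5, "jaw": 70},
  {"x": -0.0163, "y": -0.0098, "z": -0.0008, "ax": 0, "ay": 0, "az": 26, "jaw": 70},
  {"x": -0.0195, "y": -0.0131, "z": -0.0008, "ax": 0, "ay": 0, "az": 32.5, "jaw": 70},
  {"x": -0.0223, "y": -0.0168, "z": -0.0008, "ax": 0, "ay": 0, "az": 39, "jaw": 70},
  {"x": -0.0248, "y": -0.0207, "z": -0.0008, "ax": 0, "ay": 0, "az": 45.5, "jaw": 70},
  {"x": -0.0267, "y": -0.0249, "z": -0.0008, "ax": 0, "ay": 0, "az": 52, "jaw": 70},
])

```text
t: 22.97
position: [0.4465, 0.0932, 0.1249]
orientation: [-0.0, 0.186, 0.983, 0.001]
force: [-4.0, -0.0, 2.3]
grip_width: 0.0619
```

```bash
python3 orb.py .0407 .124 B 6
```

```text
t 22.9667 psi 68.5 phi 158.8 r 0.041 z 0.1249 F [-4.  -0.   2.3] q7 0.85 tilt 0.18
[{"x": -0.0010, "y": -0.0040, "z": -0.0009, "ax": 0, "ay": 0, "az": 6, "jaw": 70}, {"x": -0.0019, "y": -0.0082, "z": -0.0009, "ax": 0, "ay": 0, "az": 12, "jaw": 70}, {"x": -0.0024, "y": -0.0124, "z": -0.0009, "ax": 0, "ay": 0, "az": 18, "jaw": 70}, {"x": -0.0024, "y": -0.0167, "z": -0.0009, "ax": 0, "ay": 0, "az": 24, "jaw": 70}, {"x": -0.0020, "y": -0.0209, "z": -0.0009, "ax": 0, "ay": 0, "az": 30, "jaw": 70}, {"x": -0.0011, "y": -0.0251, "z": -0.0009, "ax": 0, "ay": 0, "az": 36, "jaw": 70}, {"x": 0.0001, "y": -0.0291, "z": -0.0009, "ax": 0, "ay": 0, "az": 42, "jaw": 70}, {"x": 0.0018, "y": -0.0330, "z": -0.0009, "ax": 0, "ay": 0, "az": 48, "jaw": 70}]
```

Call:
drive_tool([
  {"x": -0.001, "y": -0.004, "z": -0.0009, "ax": 0, "ay": 0, "az": 6, "jaw": 70},
  {"x": -0.0019, "y": -0.0082, "z": -0.0009, "ax": 0, "ay": 0, "az": 12, "jaw": 70},
  {"x": -0.0024, "y": -0.0124, "z": -0.0009, "ax": 0, "ay": 0, "az": 18, "jaw": 70},
  {"x": -0.0024, "y": -0.0167, "z": -0.0009, "ax": 0, "ay": 0, "az": 24, "jaw": 70},
  {"x": -0.002, "y": -0.0209, "z": -0.0009, "ax": 0, "ay": 0, "az": 30, "jaw": 70},
  {"x": -0.0011, "y": -0.0251, "z": -0.0009, "ax": 0, "ay": 0, "az": 36, "jaw": 70},
  {"x": 0.0001, "y": -0.0291, "z": -0.0009, "ax": 0, "ay": 0, "az": 42, "jaw": 70},
  {"x": 0.0018, "y": -0.033, "z": -0.0009, "ax": 0, "ay": 0, "az": 48, "jaw": 70},
])

```text
t: 23.63
position: [0.4483, 0.0594, 0.1249]
orientation: [-0.001, -0.231, 0.973, 0.001]
force: [-1.7, -1.4, 2.7]
grip_width: 0.062
```

```bash
python3 orb.py .0407 .124 B 5 4
python3 - <<'E'
from fit import *
a=imaging.snapshot("scene");b=imaging.snapshot("side")
C=cam("side");print(onz(C,proj(C,[[.4847+.0375*np.cos(t),.0783+.0375*np.sin(t),.07] for t in np.radians([90.7])]),.07))
print([np.round(proj(cam(n),[[.4847+.0375*np.cos(np.radians(90.7)),.0783+.0375*np.sin(np.radians(90.7)),.07]]),1) for n in("scene","side")])
cv2.imwrite("pics/sc13.png",np.hstack([cv2.resize(a[205:275,295:375,::-1],(400,350),interpolation=2),cv2.resize(b[150:220,305:385,::-1],(400,350),interpolation=2)]))
E
```

```text
t 23.6333 psi 116.8 phi -152.5 r 0.0411 z 0.1249 F [-1.7 -1.4  2.7] q7 1.76 tilt 0.12
[{"x": 0.0018, "y": -0.0025, "z": -0.0009, "ax": 0, "ay": 0, "az": 5, "jaw": 70}, {"x": 0.0038, "y": -0.0054, "z": -0.0009, "ax": 0, "ay": 0, "az": 10, "jaw": 70}, {"x": 0.0061, "y": -0.0082, "z": -0.0009, "ax": 0, "ay": 0, "az": 15, "jaw": 70}, {"x": 0.0085, "y": -0.0107, "z": -0.0009, "ax": 0, "ay": 0, "az": 20, "jaw": 70}]
[[0.48424186 0.1157972  0.07      ]]
[array([[319.7, 229.6]]), array([[347.7, 192.2]])]
```

View pics/sc13.png

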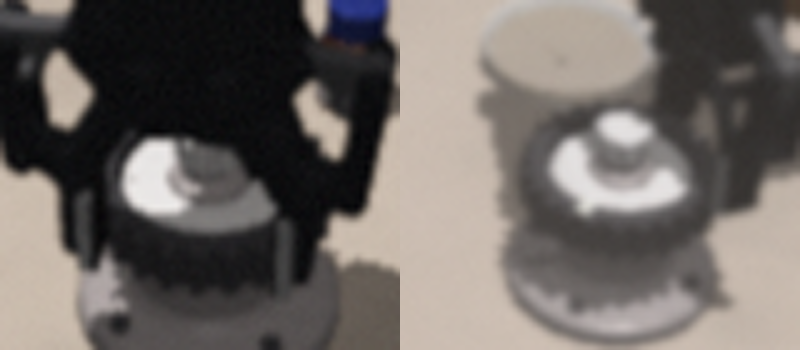

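The side view has the mark at about (342,192), against (348,194) initially. That leaves about 21–23° to go. I'll turn 20° more.

Call:
drive_tool([
  {"x": 0.0018, "y": -0.0025, "z": -0.0009, "ax": 0, "ay": 0, "az": 5, "jaw": 70},
  {"x": 0.0038, "y": -0.0054, "z": -0.0009, "ax": 0, "ay": 0, "az": 10, "jaw": 70},
  {"x": 0.0061, "y": -0.0082, "z": -0.0009, "ax": 0, "ay": 0, "az": 15, "jaw": 70},
  {"x": 0.0085, "y": -0.0107, "z": -0.0009, "ax": 0, "ay": 0, "az": 20, "jaw": 70},
])

```text
t: 24.07
position: [0.4574, 0.0483, 0.1246]
orientation: [-0.0, -0.395, 0.919, 0.0]
force: [-0.6, -2.6, 2.0]
grip_width: 0.0619
```

```bash
python3 orb.py .0407 .124 B 5 1
python3 - <<'E'
from fit import *
b=imaging.snapshot("side");a=cv2.imread("pics/side0.png")
cv2.imwrite("pics/sd14.png",np.hstack([cv2.resize(a[150:220,305:385],(400,350),interpolation=2),cv2.resize(b[150:220,305:385,::-1],(400,350),interpolation=2)]))
E
```

```text
t 24.0667 psi 136.5 phi -132.3 r 0.0406 z 0.1246 F [-0.6 -2.6  2. ] q7 2.12 tilt 0.05
[{"x": 0.0020, "y": -0.0018, "z": -0.0006, "ax": 0, "ay": 0, "az": 5, "jaw": 70}]
```

View pics/sd14.png

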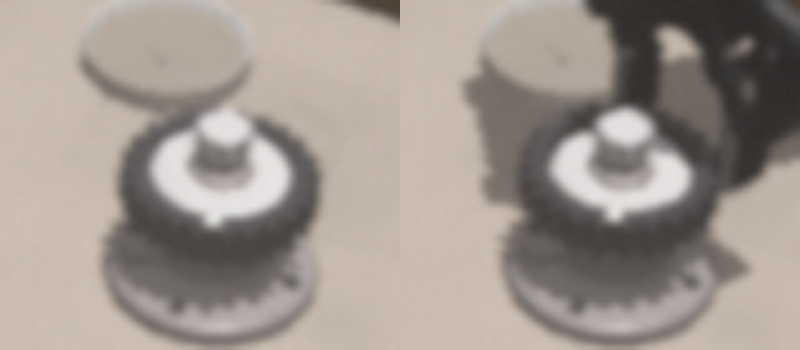

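Side view before and after: the mark was at (214,219) in the zoom and is now at (213,214), about 4 mm higher as expected. I'll retract, lift, and measure from above.

Call:
drive_tool([
  {"x": -0.004, "y": -0.0043, "z": 0, "ax": 0, "ay": 0, "az": 0, "jaw": 70},
  {"x": -0.01, "y": -0.0107, "z": 0, "ax": 0, "ay": 0, "az": 0, "jaw": 70},
  {"x": -0.01, "y": -0.011, "z": 0.025, "ax": 0, "ay": 0, "az": 0, "jaw": 70},
  {"x": -0.01, "y": -0.011, "z": 0.055, "ax": 0, "ay": 0, "az": 0, "jaw": 70},
  {"x": -0.01, "y": -0.011, "z": 0.068, "ax": 0, "ay": 0, "az": -7, "jaw": 70},
  {"x": -0.01, "y": -0.011, "z": 0.068, "ax": 0, "ay": 0, "az": -14, "jaw": 70},
  {"x": -0.01, "y": -0.011, "z": 0.068, "ax": 0, "ay": 0, "az": -21, "jaw": 70},
  {"x": -0.01, "y": -0.011, "z": 0.068, "ax": 0, "ay": 0, "az": -28, "jaw": 70},
])

```text
t: 24.78
position: [0.4473, 0.0366, 0.1931]
orientation: [0.001, -0.159, 0.987, 0.0]
force: [-0.1, 0.1, 0.3]
grip_width: 0.0617
```

Call:
drive_tool([
  {"x": 0, "y": 0, "z": 0, "ax": 0, "ay": 0, "az": -7, "jaw": 70},
  {"x": 0, "y": 0, "z": 0, "ax": 0, "ay": 0, "az": -14, "jaw": 70},
  {"x": 0, "y": 0, "z": 0, "ax": 0, "ay": 0, "az": -21, "jaw": 70},
  {"x": 0, "y": 0, "z": 0, "ax": 0, "ay": 0, "az": -28, "jaw": 70},
  {"x": 0, "y": 0, "z": 0, "ax": 0, "ay": 0, "az": -35, "jaw": 70},
  {"x": 0, "y": 0, "z": 0, "ax": 0, "ay": 0, "az": -42, "jaw": 70},
  {"x": 0, "y": 0, "z": 0, "ax": 0, "ay": 0, "az": -49, "jaw": 70},
  {"x": 0, "y": 0, "z": 0, "ax": 0, "ay": 0, "az": -56, "jaw": 70},
])

```text
t: 25.45
position: [0.4467, 0.0364, 0.1932]
orientation: [0.001, 0.328, 0.945, 0.0]
force: [0.3, 0.4, -0.5]
grip_width: 0.0622
```

Call:
drive_tool([
  {"x": 0, "y": 0, "z": 0, "ax": 0, "ay": 0, "az": -7, "jaw": 70},
  {"x": 0, "y": 0, "z": 0, "ax": 0, "ay": 0, "az": -14, "jaw": 70},
  {"x": 0, "y": 0, "z": 0, "ax": 0, "ay": 0, "az": -21, "jaw": 70},
  {"x": 0, "y": 0, "z": 0, "ax": 0, "ay": 0, "az": -28, "jaw": 70},
  {"x": 0, "y": 0, "z": 0, "ax": 0, "ay": 0, "az": -35, "jaw": 70},
  {"x": 0, "y": 0, "z": 0, "ax": 0, "ay": 0, "az": -42, "jaw": 70},
  {"x": 0, "y": 0, "z": 0, "ax": 0, "ay": 0, "az": -49, "jaw": 70},
  {"x": 0, "y": 0, "z": 0, "ax": 0, "ay": 0, "az": -56, "jaw": 70},
])

```text
t: 26.12
position: [0.4461, 0.0362, 0.1933]
orientation: [0.001, 0.737, 0.676, -0.0]
force: [0.8, -0.4, 1.1]
grip_width: 0.0621
```

Call:
drive_tool([
  {"x": 0, "y": 0, "z": 0, "ax": 0, "ay": 0, "az": -7, "jaw": 70},
  {"x": 0, "y": 0, "z": 0, "ax": 0, "ay": 0, "az": -14, "jaw": 70},
  {"x": 0, "y": 0, "z": 0, "ax": 0, "ay": 0, "az": -21, "jaw": 70},
  {"x": 0, "y": 0, "z": 0, "ax": 0, "ay": 0, "az": -28, "jaw": 70},
  {"x": 0, "y": 0, "z": 0, "ax": 0, "ay": 0, "az": -35, "jaw": 70},
  {"x": 0, "y": 0, "z": 0, "ax": 0, "ay": 0, "az": -40, "jaw": 70},
  {"x": 0, "y": 0, "z": 0, "ax": 0, "ay": 0, "az": -40, "jaw": 70},
  {"x": 0, "y": 0, "z": 0, "ax": 0, "ay": 0, "az": -40, "jaw": 70},
])

```text
t: 26.78
position: [0.4457, 0.036, 0.1934]
orientation: [0.001, 0.924, 0.384, -0.0]
force: [-0.3, -0.8, -0.6]
grip_width: 0.062
```

```bash
python3 orb.py .055 .124 A 0 1; python3 ma.py .0705 w15.png;  python3 -c "
from h import *
print(status.read_state()['orientation'])"
```

```text
t 26.7833 psi -44.9 phi -132.7 r 0.0575 z 0.1934 F [-0.3 -0.8 -0.6] q7 -0.98 tilt 0.08
[{"x": 0.0002, "y": 0.0033, "z": -0.0694, "ax": 0, "ay": 0, "az": 0, "jaw": 70}]
(np.float64(91.58163844366328), np.float32(216.71802), np.float32(72.845215))
[ 6.64833485e-04  9.23355393e-01  3.83945716e-01 -2.51040187e-04]
```

View pics/w15.png

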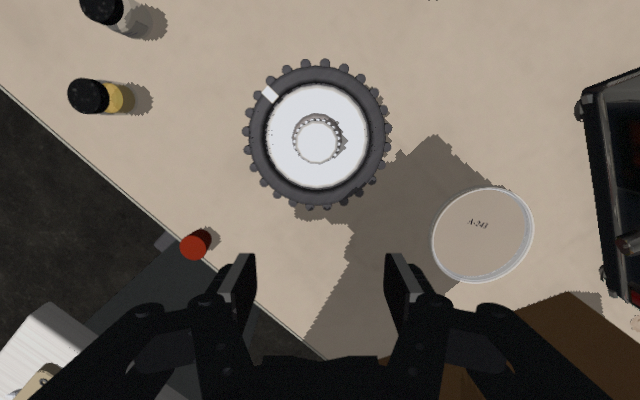

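The mark is at (270,94), which is 91.6° against 90.7° initially, so it agrees to about 1°. I'll raise the arm to the pose of the first overview to compare directly.

Call:
drive_tool([
  {"x": 0, "y": 0, "z": 0.03, "ax": 0, "ay": 0, "az": 0, "jaw": 70},
  {"x": 0, "y": 0, "z": 0.06, "ax": 0, "ay": 0, "az": 0, "jaw": 70},
  {"x": 0.01, "y": 0.012, "z": 0.09, "ax": 0, "ay": 0, "az": 0, "jaw": 70},
  {"x": 0.025, "y": 0.028, "z": 0.111, "ax": 0, "ay": 0, "az": 1, "jaw": 70},
  {"x": 0.035, "y": 0.0405, "z": 0.111, "ax": 0, "ay": 0, "az": 1.3, "jaw": 70},
  {"x": 0.035, "y": 0.0405, "z": 0.111, "ax": 0, "ay": 0, "az": 1.3, "jaw": 70},
  {"x": 0.035, "y": 0.0405, "z": 0.111, "ax": 0, "ay": 0, "az": 1.3, "jaw": 70},
  {"x": 0.035, "y": 0.0405, "z": 0.111, "ax": 0, "ay": 0, "az": 1.3, "jaw": 70},
])

```text
t: 27.5
position: [0.4801, 0.0759, 0.3037]
orientation: [0.001, 0.919, 0.395, -0.001]
force: [-0.3, -0.8, -1.3]
grip_width: 0.0617
```

```bash
python3 orb.py .055 .124 A 0 1; python3 ma.py .0705 w16.png
python3 - <<'E'
from fit import *
a=cv2.imread("pics/w2.png");b=cv2.imread("pics/w16.png")
cv2.imwrite("pics/cmp.png",np.hstack([cv2.resize(x[120:240,262:382],(400,400),interpolation=2) for x in(a,b)]))
sc=imaging.snapshot("scene");cv2.imwrite("pics/sc16.png",sc[:,:,::-1])
d=np.abs(sc.astype(int)-cv2.imread("pics/scene0.png")[:,:,::-1]).max(2)
z=cv2.imread("pics/scene0.png")
cv2.imwrite("pics/cmps.png",np.hstack([cv2.resize(x[180:320,230:450],(400,255)) for x in(z,sc[:,:,::-1])]))
E
```

```text
t 27.5 psi -43.5 phi -151.9 r 0.0052 z 0.3037 F [-0.3 -0.8 -1.3] q7 -1.02 tilt 0.14
[{"x": -0.0333, "y": -0.0374, "z": -0.1797, "ax": 0, "ay": 0, "az": 0, "jaw": 70}]
(np.float64(91.78445776499537), np.float32(229.7207), np.float32(79.5979))
```

View pics/cmp.png

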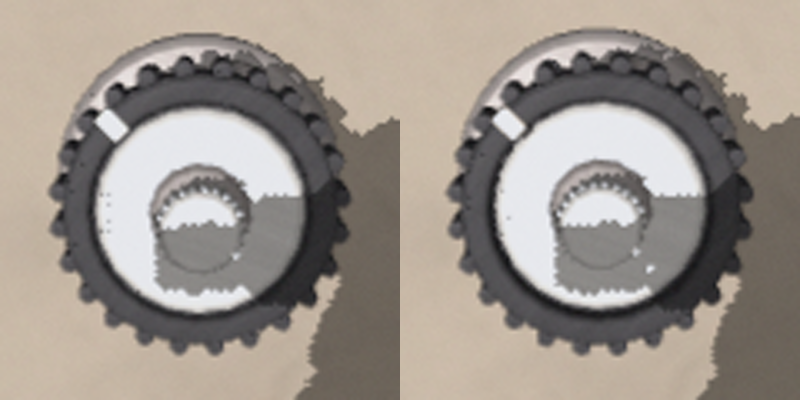

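View pics/cmps.png

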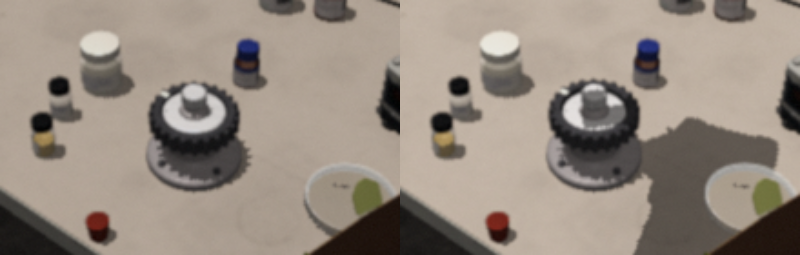

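The before and after views match. The mark is at the same place, about 1° on, the vent cap's speckle pattern looks the same, and all bystanders stand where they were. The gripper is clear, so I'm handing in.

```bash
python3 -c "
from workcell import job
print(job.hand_in())"
```

```text
the job is handed in; nothing more can be done
None
```

I loosened the retaining ring by two full turns anticlockwise and handed the job in with the gripper about 0.2 m clear of the holder. It took four strokes of about 180° each, with the fingertips against the ribs, and finished at about 27.5 s.

- **Ring position:** the index mark was at 90.7° before. Afterwards it read 91.6° and 91.8° in two wrist pictures, so the ring turned about 721°, roughly 1° past two turns, which is about my measurement error.
- **Forces:** the highest wrist reading I saw was about 12 N, when the fingers engaged for the third stroke. Otherwise they were a few newtons.
- **Vent cap:** it looks unchanged in the before and after wrist pictures, but I did not measure its angle.
- **Bystanders:** in the before and after scene pictures all six stand where they were.
- **Disagreements:** early estimates of the ring's centre from the different cameras differed by several millimetres. I used the close wrist views, which agreed with each other to well under 1 mm.

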